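# Set up a sine bar on a plate pile built to the height gauge and load two mould inserts

### The arm

A 7-joint arm with a two-finger parallel gripper is mounted at the origin on the work surface. World frame = base frame: x ahead of the robot, y to its left, z up, the work surface at z = 0. Lengths are in m, angles in rad, forces in N, time in s.
With the tool pointing down it reaches from about 0.4 to 0.85 m from the base axis. Payload 10.4 kg.
Tool frame: the origin (TCP) lies at the centre of the arm's flange, where the gripper is bolted on; the fingertips stand 173 mm ahead of it and the grasp point (between the pads) lies 155 mm ahead of it; z points along the fingers, y is the line along which they close (so a half turn about z gives the same grasp; the last joint's range is limited). The gripper opens to 85 mm and grips with 20 to 120 N. Pads are 22 mm wide; open, the fingers measure 114 mm over their backs; the gripper's body (76 mm by 85 mm) begins 54 mm behind the grasp point. The pads swing forward as they close: fully open they stand 13 mm farther back than shut.
Start: joints at [1.179, 0.332, -0.065, 1.46, 0.022, 1.35, -0.088], TCP at [0.225, -0.583, 0.405] pointing down, gripper open.
Joint ranges: [-2.6, 2.6], [-0.5, 2.12], [-1.47, 1.34], [0.16, 2.42], [-1.27, 4.41], [0.06, 2.06], [-2.6, 2.6]. Speed limits (rad/s): [2.22, 2.22, 2.79, 2.79, 3.14, 3.14, 3.14].

### API

Orientations are given as a unit quaternion [x, y, z, w].
In Python, from workcell import manip, viewer, finder gives the robot as it stands.
- The arm moves only by the tool arm_command, never from a script. Its argument "plan" is a list of rows, each an object with "dp": the shift along the tool's x, y, z in mm, a list of three; "spin": the turn about the tool's z in rad. A call has 1 to 5 rows; each row shifts and turns the commanded pose from where the row before left it, along the tool's axes as they then stand; what a row does not reach is not made up. A row lasts 1/10 s, in which the tool goes at most 50 mm and 8.59 degrees, less where a joint would pass 70% of its speed; a pose out of reach is approached as far as the arm can. A call is refused whole if a number of a shift passes 50 or a number of a turn 0.15, either way. A call with a gripper value outside its range is refused whole. "grip" is the closure, from -1 (fully open) to 1 (shut), set as the call begins (left out, the last holds). The fingers move at their own pace and stop on an object; "newtons" is the grip in N (left out, the last holds). Time passes only in rows, so rows that do not move let the fingers close. It gives the time, the measured TCP pose, the force, the opening and the grip force at its end, in the units of the state.
- manip.get_obs(): the state, without advancing time (a new reading comes with each control period).
- viewer.camera(name): name is "side" or "top"; returns the picture (480x640x3 uint8, blue, green, red); there is no depth.
- viewer.camera_params(name): a dict with "vertical_fov" (degrees; the focal length in pixels is half the picture's height over the tangent of half this angle, whatever the lens; pixels are square), "cx", "cy" (the principal point, pixels), "k1" (the pictures are not rectified: a ray, as slopes to the right and down, at radius r is drawn at 1 + k1 r^2 times it, then the intrinsics apply), "R" (3x3) and "t" (3): a world point X has camera coordinates R X + t. Camera axes: x right, y down, z forward; pixel columns grow to the right and rows downward; lengths in m; the calibration is good to about 2 mm. A picture is of the moment at which its call begins. camera_params takes no time and is no camera call.
- manip.hand_in(): hands the job in; it is judged then, once.
Trained networks look in the newest picture that a camera, given by its name, has taken for a name from the list of things; names that differ only in an ending like _2 or _b are one class to them, and where a whole thing is asked for, a point or a joint stands for the part that bears it (a point fixed in the world has none). Each returns a list of dicts, best first, with "score" (0 to 1); they miss things now and then, are a little off and sometimes report something else, mostly with a low value. They report only what shows in the picture. A call takes as long as a camera call. They do not tell look-alikes from the thing itself.
- finder.find_in(camera, thing): "position" ([x, y, z] in m, in world coordinates, good to about 4 mm: the middle of the surface that is visible of it).
The state is a dict: "clock": time; "joint_pos": joint angles; "joint_velocities": joint speeds; "tau": joint torques, N m; "position": TCP position; "ee_rot": TCP orientation; "ft_force": force on the tool from outside, world axes, zero at the start; "torque": the same for the moment, N m; "grip_width": opening from 0.0 (shut) to 1.0 (fully open); "grasp_force": force on a finger pad.
Only numpy, scipy, OpenCV 4.12 (cv2) and the standard library are available. Lean on these libraries where they do the work, as an engineer would, in place of code of your own. Each camera call takes 0.05 s, during which the arm holds its last target. There are 200 camera calls.

### The job

Build up the steel base pad with plates, each laid flat, centred and lined up with the pad, until the top of the pile is level with the underside of the height gauge's scriber; leave spare plates off. Then set the sine bar with the roller at its open end on the middle of the pile and the roller at its end-stop end down on the granite, and lay both mould inserts lengthwise, one behind the other on the sloping deck, the lower against the end stop and the upper against the lower. Do not knock the height gauge, and leave the other instruments where they are.

Things in the scene. Friction and masses are not known exactly. Their poses are not given: they have to be found in the camera images.
- base_top (a point): Centre of the top face of the fixed steel base pad on the granite (100 x 70 x 12 mm high, so this point is at z = 12 mm). Local x runs along its 100 mm side, z up. The pile is built here; the height gauge stands on its +y side, and on its -y side the granite is free for the sine bar.
- gauge3_mark (a point): Tip of the height gauge's scriber: its blade's underside (this point) is the mark, 66 mm above the granite. One of the three settings is present in a run (others None). Axes as the base pad's. The tip is 70 mm to the +y side of the pad's centre; the heavy loose gauge's beam (235 mm tall) is 165 mm to that side, its slider and jaw reach out to the tip, its foot (70 x 110 x 36 mm) begins 125 mm off.
- gauge4_mark (a point): Tip of the height gauge's scriber: its blade's underside (this point) is the mark, 84 mm above the granite. One of the three settings is present in a run (others None). Axes as the base pad's. The tip is 70 mm to the +y side of the pad's centre; the heavy loose gauge's beam (235 mm tall) is 165 mm to that side, its slider and jaw reach out to the tip, its foot (70 x 110 x 36 mm) begins 125 mm off.
- gauge5_mark (a point): Tip of the height gauge's scriber: its blade's underside (this point) is the mark, 102 mm above the granite. One of the three settings is present in a run (others None). Axes as the base pad's. The tip is 70 mm to the +y side of the pad's centre; the heavy loose gauge's beam (235 mm tall) is 165 mm to that side, its slider and jaw reach out to the tip, its foot (70 x 110 x 36 mm) begins 125 mm off.
- plate0_c (a point): Centre (half-way up) of a loose plain ground steel plate, 80 x 50 x 18 mm thick (80 along its x, 50 along y, z up), a small dark hole drawn in the middle of its faces (no real hole), 0.5 kg. Lies flat on the granite at the start. Five or six such plates are present (None: absent); all are alike.
- plate1_c (a point): Centre (half-way up) of a loose plain ground steel plate, 80 x 50 x 18 mm thick (80 along its x, 50 along y, z up), a small dark hole drawn in the middle of its faces (no real hole), 0.5 kg. Lies flat on the granite at the start. Five or six such plates are present (None: absent); all are alike.
- plate2_c (a point): Centre (half-way up) of a loose plain ground steel plate, 80 x 50 x 18 mm thick (80 along its x, 50 along y, z up), a small dark hole drawn in the middle of its faces (no real hole), 0.5 kg. Lies flat on the granite at the start. Five or six such plates are present (None: absent); all are alike.
- plate3_c (a point): Centre (half-way up) of a loose plain ground steel plate, 80 x 50 x 18 mm thick (80 along its x, 50 along y, z up), a small dark hole drawn in the middle of its faces (no real hole), 0.5 kg. Lies flat on the granite at the start. Five or six such plates are present (None: absent); all are alike.
- plate4_c (a point): Centre (half-way up) of a loose plain ground steel plate, 80 x 50 x 18 mm thick (80 along its x, 50 along y, z up), a small dark hole drawn in the middle of its faces (no real hole), 0.5 kg. Lies flat on the granite at the start. Five or six such plates are present (None: absent); all are alike.
- plate5_c (a point): Centre (half-way up) of a loose plain ground steel plate, 80 x 50 x 18 mm thick (80 along its x, 50 along y, z up), a small dark hole drawn in the middle of its faces (no real hole), 0.5 kg. Lies flat on the granite at the start. Five or six such plates are present (None: absent); all are alike.
- bar_c (a point): Grip point of the loose sine bar, mid-length, mid-width, 31 mm above its rollers' underside. Body 230 x 32 mm (local x, y), from 20.5 to 42 mm above that underside, top (deck) flat. Two 25 mm rollers, axes along y, 200 mm apart. An end stop (8 mm thick, 14 mm above the deck) closes the -x end. About 0.8 kg, balanced at mid-length. Stands level on its rollers at the start.
- roller_lo (a point): Centre of the sine bar's roller at the end-stop end (local x = -100 mm from mid-length, 12.5 mm above the roller's underside).
- roller_hi (a point): Centre of the sine bar's other roller (local x = +100 mm), at the end without a stop.
- deck_low (a point): Point on the sine bar's deck at the foot of the end stop's inner face, mid-width; local x runs up the bar (away from the stop), z is square to the deck.
- insert0_c (a point): Centre of a loose bright aluminium mould insert, a block of 36 x 36 mm square section, 60 mm long along its x (lies along x on the granite at the start, centre 18 mm up), two dark bores shown on each long side and one at each end; any long side may face up. About 0.25 kg.
- insert1_c (a point): Centre of a loose bright aluminium mould insert, a block of 36 x 36 mm square section, 60 mm long along its x (lies along x on the granite at the start, centre 18 mm up), two dark bores shown on each long side and one at each end; any long side may face up. About 0.25 kg.
- vblock: Bystander: small dark V-block, 50 x 50 x 40 mm; origin at the centre of its underside.
- stylus_box: Bystander: small black box with a clear lid, 34 x 50 x 20 mm; origin at the centre of its underside.
- feeler: Bystander: folded feeler gauge set, 100 x 16 x 10 mm, lying along its x; origin at the centre of its underside.
There are look-alikes about, which are no part of the job. Of the things that look like the part that bears bar_c, the middle-sized one is meant.

How it is judged:
On the way, in this order (a step that is already met when the one before it is completed fails the run):
1. the top of the plate pile on the base pad is level with the scriber (within 5 mm), the top plate centred, lined up and released (((z of plate0_c in the frame of gauge3_mark between -0.014 and -0.004 m and z of plate0_c in the frame of gauge4_mark between -0.014 and -0.004 m and z of plate0_c in the frame of gauge5_mark between -0.014 and -0.004 m and horizontal distance between plate0_c and base_top below 0.015 m and angle between the x axis of plate0_c and the x axis of base_top, either way round below 0.25 rad and angle between plate0_c's own z axis and vertical below 0.06 rad and linear speed of plate0 below 0.02 m/s and contact force between plate0 and the fingers below 0.3 N) or (z of plate1_c in the frame of gauge3_mark between -0.014 and -0.004 m and z of plate1_c in the frame of gauge4_mark between -0.014 and -0.004 m and z of plate1_c in the frame of gauge5_mark between -0.014 and -0.004 m and horizontal distance between plate1_c and base_top below 0.015 m and angle between the x axis of plate1_c and the x axis of base_top, either way round below 0.25 rad and angle between plate1_c's own z axis and vertical below 0.06 rad and linear speed of plate1 below 0.02 m/s and contact force between plate1 and the fingers below 0.3 N) or (z of plate2_c in the frame of gauge3_mark between -0.014 and -0.004 m and z of plate2_c in the frame of gauge4_mark between -0.014 and -0.004 m and z of plate2_c in the frame of gauge5_mark between -0.014 and -0.004 m and horizontal distance between plate2_c and base_top below 0.015 m and angle between the x axis of plate2_c and the x axis of base_top, either way round below 0.25 rad and angle between plate2_c's own z axis and vertical below 0.06 rad and linear speed of plate2 below 0.02 m/s and contact force between plate2 and the fingers below 0.3 N) or (z of plate3_c in the frame of gauge3_mark between -0.014 and -0.004 m and z of plate3_c in the frame of gauge4_mark between -0.014 and -0.004 m and z of plate3_c in the frame of gauge5_mark between -0.014 and -0.004 m and horizontal distance between plate3_c and base_top below 0.015 m and angle between the x axis of plate3_c and the x axis of base_top, either way round below 0.25 rad and angle between plate3_c's own z axis and vertical below 0.06 rad and linear speed of plate3 below 0.02 m/s and contact force between plate3 and the fingers below 0.3 N) or (z of plate4_c in the frame of gauge3_mark between -0.014 and -0.004 m and z of plate4_c in the frame of gauge4_mark between -0.014 and -0.004 m and z of plate4_c in the frame of gauge5_mark between -0.014 and -0.004 m and horizontal distance between plate4_c and base_top below 0.015 m and angle between the x axis of plate4_c and the x axis of base_top, either way round below 0.25 rad and angle between plate4_c's own z axis and vertical below 0.06 rad and linear speed of plate4 below 0.02 m/s and contact force between plate4 and the fingers below 0.3 N) or (z of plate5_c in the frame of gauge3_mark between -0.014 and -0.004 m and z of plate5_c in the frame of gauge4_mark between -0.014 and -0.004 m and z of plate5_c in the frame of gauge5_mark between -0.014 and -0.004 m and horizontal distance between plate5_c and base_top below 0.015 m and angle between the x axis of plate5_c and the x axis of base_top, either way round below 0.25 rad and angle between plate5_c's own z axis and vertical below 0.06 rad and linear speed of plate5 below 0.02 m/s and contact force between plate5 and the fingers below 0.3 N))), for 0.3 s.
2. the sine bar rests with its open-end roller on the pile and its stop-end roller on the granite, released (height (world z) of roller_lo below 0.0165 m and z of roller_hi in the frame of gauge3_mark between 0.0065 and 0.0185 m and z of roller_hi in the frame of gauge4_mark between 0.0065 and 0.0185 m and z of roller_hi in the frame of gauge5_mark between 0.0065 and 0.0185 m and horizontal distance between roller_hi and base_top below 0.03 m and angle between bar_c's own y axis and vertical above 1.51 rad and linear speed of sinebar below 0.02 m/s and contact force between sinebar and the fingers below 0.3 N), for 0.3 s.
At the end, for the whole second after the job is handed in: Pile top within 5 mm of the mark, its plates 15 mm from pad centre and 0.25 rad from its line, spares 60 mm off; bar rollers on granite (4 mm) and pile (30 mm of centre, 6 mm of mark height); inserts along deck within 8 mm of midline, 0.15 rad, 6 mm from stop, 7 mm from each other; all at rest (all of step 2 and ((z of plate0_c in the frame of gauge3_mark between -0.014 and -0.004 m and z of plate0_c in the frame of gauge4_mark between -0.014 and -0.004 m and z of plate0_c in the frame of gauge5_mark between -0.014 and -0.004 m and horizontal distance between plate0_c and base_top below 0.015 m and angle between the x axis of plate0_c and the x axis of base_top, either way round below 0.25 rad and angle between plate0_c's own z axis and vertical below 0.06 rad and linear speed of plate0 below 0.02 m/s and contact force between plate0 and the fingers below 0.3 N) or (z of plate1_c in the frame of gauge3_mark between -0.014 and -0.004 m and z of plate1_c in the frame of gauge4_mark between -0.014 and -0.004 m and z of plate1_c in the frame of gauge5_mark between -0.014 and -0.004 m and horizontal distance between plate1_c and base_top below 0.015 m and angle between the x axis of plate1_c and the x axis of base_top, either way round below 0.25 rad and angle between plate1_c's own z axis and vertical below 0.06 rad and linear speed of plate1 below 0.02 m/s and contact force between plate1 and the fingers below 0.3 N) or (z of plate2_c in the frame of gauge3_mark between -0.014 and -0.004 m and z of plate2_c in the frame of gauge4_mark between -0.014 and -0.004 m and z of plate2_c in the frame of gauge5_mark between -0.014 and -0.004 m and horizontal distance between plate2_c and base_top below 0.015 m and angle between the x axis of plate2_c and the x axis of base_top, either way round below 0.25 rad and angle between plate2_c's own z axis and vertical below 0.06 rad and linear speed of plate2 below 0.02 m/s and contact force between plate2 and the fingers below 0.3 N) or (z of plate3_c in the frame of gauge3_mark between -0.014 and -0.004 m and z of plate3_c in the frame of gauge4_mark between -0.014 and -0.004 m and z of plate3_c in the frame of gauge5_mark between -0.014 and -0.004 m and horizontal distance between plate3_c and base_top below 0.015 m and angle between the x axis of plate3_c and the x axis of base_top, either way round below 0.25 rad and angle between plate3_c's own z axis and vertical below 0.06 rad and linear speed of plate3 below 0.02 m/s and contact force between plate3 and the fingers below 0.3 N) or (z of plate4_c in the frame of gauge3_mark between -0.014 and -0.004 m and z of plate4_c in the frame of gauge4_mark between -0.014 and -0.004 m and z of plate4_c in the frame of gauge5_mark between -0.014 and -0.004 m and horizontal distance between plate4_c and base_top below 0.015 m and angle between the x axis of plate4_c and the x axis of base_top, either way round below 0.25 rad and angle between plate4_c's own z axis and vertical below 0.06 rad and linear speed of plate4 below 0.02 m/s and contact force between plate4 and the fingers below 0.3 N) or (z of plate5_c in the frame of gauge3_mark between -0.014 and -0.004 m and z of plate5_c in the frame of gauge4_mark between -0.014 and -0.004 m and z of plate5_c in the frame of gauge5_mark between -0.014 and -0.004 m and horizontal distance between plate5_c and base_top below 0.015 m and angle between the x axis of plate5_c and the x axis of base_top, either way round below 0.25 rad and angle between plate5_c's own z axis and vertical below 0.06 rad and linear speed of plate5 below 0.02 m/s and contact force between plate5 and the fingers below 0.3 N)) and (horizontal distance between plate0_c and base_top above 0.06 m or (horizontal distance between plate0_c and base_top below 0.015 m and angle between the x axis of plate0_c and the x axis of base_top, either way round below 0.25 rad)) and (horizontal distance between plate1_c and base_top above 0.06 m or (horizontal distance between plate1_c and base_top below 0.015 m and angle between the x axis of plate1_c and the x axis of base_top, either way round below 0.25 rad)) and (horizontal distance between plate2_c and base_top above 0.06 m or (horizontal distance between plate2_c and base_top below 0.015 m and angle between the x axis of plate2_c and the x axis of base_top, either way round below 0.25 rad)) and (horizontal distance between plate3_c and base_top above 0.06 m or (horizontal distance between plate3_c and base_top below 0.015 m and angle between the x axis of plate3_c and the x axis of base_top, either way round below 0.25 rad)) and (horizontal distance between plate4_c and base_top above 0.06 m or (horizontal distance between plate4_c and base_top below 0.015 m and angle between the x axis of plate4_c and the x axis of base_top, either way round below 0.25 rad)) and (horizontal distance between plate5_c and base_top above 0.06 m or (horizontal distance between plate5_c and base_top below 0.015 m and angle between the x axis of plate5_c and the x axis of base_top, either way round below 0.25 rad)) and z of insert0_c in the frame of deck_low between 0.0145 and 0.0215 m and y of insert0_c in the frame of deck_low between -0.008 and 0.008 m and x of insert0_c in the frame of deck_low between 0.025 and 0.105 m and angle between the x axis of each of insert0_c, insert1_c and the x axis of deck_low, either way round below 0.15 rad and linear speed of each of insert0, insert1 below 0.02 m/s and z of insert1_c in the frame of deck_low between 0.0145 and 0.0215 m and y of insert1_c in the frame of deck_low between -0.008 and 0.008 m and x of insert1_c in the frame of deck_low between 0.025 and 0.105 m and x of any of insert0_c, insert1_c in the frame of deck_low below 0.036 m and distance between insert0_c and insert1_c below 0.067 m); the robot touches nothing.
It fails at once if the height gauge is shifted by more than 15 mm (distance of any of gauge3_mark, gauge4_mark, gauge5_mark from where it was at the start of the episode above 0.015 m).
It fails at once if a bystander instrument is shoved more than 5 cm (distance of any of vblock, stylus_box, feeler from where it was at the start of the episode above 0.05 m).
Of plate0, plate1, plate2, plate3, plate4, plate5 only 5 to 6 are there at a start; the rules pass over those that are not, and their reading is None.
Of gauge3, gauge4, gauge5 only 1 to 1 are there at a start; the rules pass over those that are not, and their reading is None.
At some moment in a run one of insert0, insert1 may be knocked a few centimetres aside while the robot is not near it.
It also fails if it takes over 210 s, if anything falls off the work surface, if the arm or the gripper's body presses on something with over 40 N, if the wrist force passes 120 N, or if a joint passes its speed limit or range.

## Working session

There is one attempt and no reset: what is moved stays moved. The work goes in short steps, Python scripts to look and compute and a tool call to move; the robot and the scene stay as the last step left them, time stands still between calls to the robot, and variables do not carry over. Pictures are saved under pics/ and viewed, at most 14 in all, crops included, and the job is handed in when it is done.

Besides the shell and the picture viewer there is one more tool, called after "Call:" as name([rows], argument=value, ...), one row to a line, values as JSON. arm_command: Moves the arm, as the interface text tells. Its arguments: {"type":"object","properties":{"plan":{"type":"array","items":{"type":"object","properties":{"dp":{"type":"array","items":{"type":"number"}},"spin":{"type":"number"}}}},"grip":{"type":"number"},"newtons":{"type":"number"}},"required":["plan"]}

```bash
ls; mkdir -p pics
python3 - <<'E'
from workcell import manip, viewer, finder
import cv2
for n in ("top","side"):
    cv2.imwrite(f"pics/{n}0.png",viewer.camera(n)); p=viewer.camera_params(n); print(n,p)
print(manip.get_obs())
for c in ("top","side"):
    for t in ("base_top","gauge3_mark","gauge4_mark","gauge5_mark","plate0_c","bar_c","insert0_c","roller_lo","deck_low"):
        try: print(c,t,[(round(d["score"],2),[round(float(v),3) for v in d["position"]]) for d in finder.find_in(c,t)])
        except Exception as e: print(t,e)
E
```

```text
pics
top {'vertical_fov': 55.513986828504116, 'cx': 315.68330322621256, 'cy': 238.879399991839, 'k1': -0.09434363455590129, 'R': array([[ 0.02171028, -0.99971469,  0.00995994],
       [-0.98199548, -0.02319326, -0.18747518],
       [ 0.18765269, -0.00571048, -0.98221884]]), 't': array([-0.11326359,  0.46598945,  1.36806152])}
side {'vertical_fov': 42.30734207849783, 'cx': 314.4898842719251, 'cy': 238.9883559761989, 'k1': 0.051322698818904264, 'R': array([[-0.99729734, -0.0713346 , -0.01758973],
       [-0.02778714,  0.58784001, -0.80849984],
       [ 0.06801396, -0.80582597, -0.58823346]]), 't': array([0.48164496, 0.14008315, 1.59568667])}
{'clock': 0.1, 'joint_pos': array([ 1.17934868,  0.33279596, -0.06468814,  1.46082525,  0.02156477,
        1.34992614, -0.08846853]), 'joint_velocities': array([ 0.00100955, -0.00185006, -0.00063434, -0.00209223,  0.00052205,
        0.00030559, -0.00057726]), 'tau': array([ 2.78291802e-03, -6.26747561e+01,  5.02047711e-02, -3.92432606e+01,
        1.64538121e-02,  6.98555581e-03, -8.30520821e-05]), 'position': array([ 0.22530322, -0.58285726,  0.
[... 948 characters left out ...]
])]
side gauge3_mark []
side gauge4_mark [(0.96, [0.605, 0.177, 0.05]), (0.58, [0.435, -0.006, 0.018])]
side gauge5_mark []
side plate0_c [(0.73, [0.556, 0.425, 0.014]), (0.28, [0.733, 0.097, 0.032])]
side bar_c [(0.95, [0.511, -0.596, 0.03]), (0.85, [0.587, -0.339, 0.043]), (0.65, [0.201, -0.327, 0.054]), (0.43, [0.734, -0.123, 0.008]), (0.32, [0.732, 0.098, 0.031])]
side insert0_c [(0.92, [0.449, 0.277, 0.032]), (0.66, [0.44, -0.257, 0.021])]
side roller_lo [(0.77, [0.516, -0.597, 0.028]), (0.7, [0.202, -0.332, 0.054]), (0.66, [0.584, -0.344, 0.041])]
side deck_low [(0.97, [0.198, -0.332, 0.055]), (0.77, [0.58, -0.336, 0.041]), (0.64, [0.505, -0.595, 0.028]), (0.3, [0.419, -0.117, 0.022])]
```

View pics/top0.png

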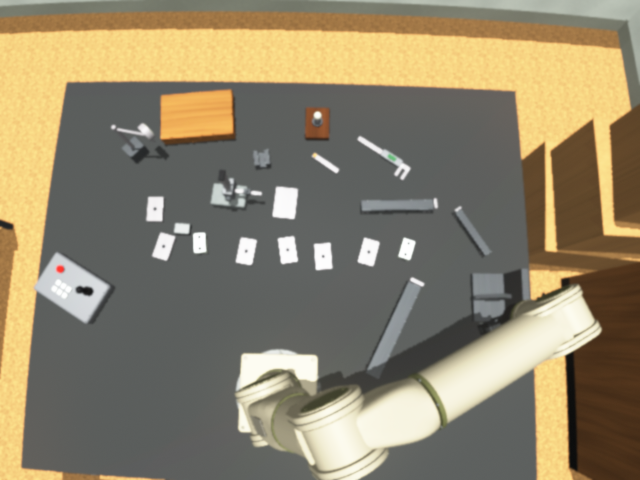

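View pics/side0.png

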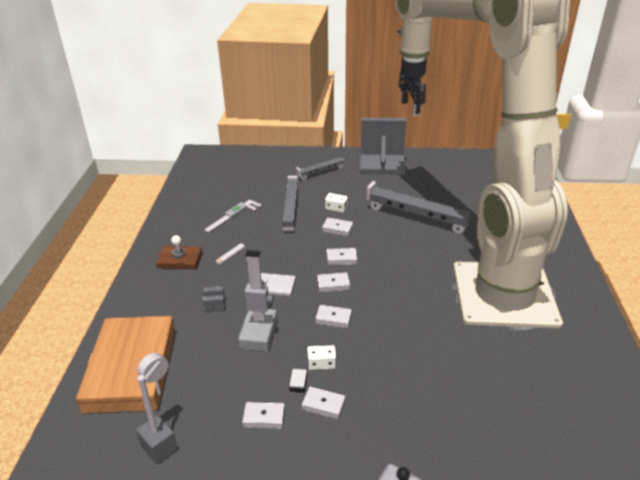

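The top view shows the base pad at (285,203), with the gauge at (235,195). There are six plates with a hole: (155,209), (164,246), (247,250), (288,250), (323,256) and (369,251). The inserts are at (199,243) and (407,248). The sine bar candidates are (399,206), (472,231) and (395,325), and the middle-sized one is probably (399,206). I'll measure these next.

```bash
cat > h.py <<'E'
import numpy as np, cv2
from workcell import manip, viewer, finder
def cam(n):
    p=viewer.camera_params(n); f=240/np.tan(np.radians(p["vertical_fov"]/2)); return p,f
def proj(n,X):
    p,f=cam(n); c=np.asarray(X,float).reshape(-1,3)@p["R"].T+p["t"]; s=c[:,:2]/c[:,2:]
    r2=(s**2).sum(1,keepdims=True); s=s*(1+p["k1"]*r2); return s*f+[p["cx"],p["cy"]]
def unproj(n,uv,z):
    p,f=cam(n); d=(np.asarray(uv,float).reshape(-1,2)-[p["cx"],p["cy"]])/f; s=d.copy()
    for _ in range(10): s=d/(1+p["k1"]*(s**2).sum(1,keepdims=True))
    ray=np.c_[s,np.ones(len(s))]@p["R"]; C=-p["R"].T@p["t"]
    return C+ray*((z-C[2])/ray[:,2:])
def rect(n,cnt,z):
    "metric centre, long angle, dims of a contour at height z"
    P=unproj(n,cnt.reshape(-1,2),z)[:,:2].astype(np.float32)
    (c,(w,h),a)=cv2.minAreaRect(P); a=np.radians(a)
    if w<h: w,h,a=h,w,a+np.pi/2
    a=(a+np.pi/2)%np.pi-np.pi/2
    return np.r_[c,a,w,h]
def blobs(n,img,lo,hi,z,amin=40,amax=2500):
    k=4; g=cv2.resize(img,None,fx=k,fy=k,interpolation=cv2.INTER_CUBIC)
    m=cv2.inRange(cv2.cvtColor(g,cv2.COLOR_BGR2GRAY),lo,hi)
    out=[]
    for c in cv2.findContours(m,cv2.RETR_EXTERNAL,cv2.CHAIN_APPROX_NONE)[0]:
        A=cv2.contourArea(c)/k/k
        if amin<A<amax:
            q=(c.reshape(-1,2)+.5)/k-.5; out.append((q.mean(0),rect(n,q,z)))
    return out
E
python3 - <<'E'
from h import *
t=cv2.imread("pics/top0.png"); s=cv2.imread("pics/side0.png")
print("bright top z=18")
for p,r in blobs("top",t,140,255,.018):
    if 100<p[1]<275 and 110<p[0]<520: print(p.round(),r.round(3))
print("dark-grey bars z=42")
for p,r in blobs("top",t,60,140,.042,150):
    if 100<p[1]<400 and 110<p[0]<520: print(p.round(),r.round(3))
a=cv2.resize(t[170:280,140:300],(800,550),interpolation=cv2.INTER_CUBIC)
cv2.imwrite("pics/c1.png",a)
b=cv2.resize(s[230:430,190:390],(600,600),interpolation=cv2.INTER_CUBIC)
for z,c in ((.066,(0,0,255)),(.084,(0,255,0)),(.102,(255,0,0))):
    u=proj("side",[.593,.07,z])[0]; print(z,u); cv2.circle(b,tuple(int(v) for v in ((u-[190,230])*3)),3,c,1)
cv2.imwrite("pics/c2.png",b)
E
```

```text
bright top z=18
[323. 256.] [ 0.42  -0.126  0.103  0.088  0.058]
[406. 248.] [ 0.449 -0.391 -0.305  0.07   0.045]
[368. 252.] [ 0.437 -0.269 -0.259  0.087  0.057]
[246. 251.] [ 0.431  0.116 -0.147  0.087  0.057]
[287. 250.] [ 0.438 -0.014  0.174  0.088  0.058]
[163. 246.] [ 0.439  0.38  -0.259  0.086  0.056]
[199. 242.] [0.454 0.266 0.101 0.07  0.045]
[181. 228.] [0.5   0.326 1.527 0.051 0.035]
[395. 204.] [ 0.592 -0.356 -1.539  0.213  0.031]
[435. 203.] [ 0.602 -0.487 -0.03   0.036  0.017]
[241. 202.] [ 0.589  0.141 -0.127  0.031  0.026]
[155. 209.] [0.561 0.419 0.018 0.084 0.057]
[256. 193.] [ 0.621  0.094 -1.549  0.039  0.018]
[285. 202.] [ 0.591 -0.002 -0.08   0.107  0.077]
[241. 190.] [ 0.629  0.145 -0.384  0.037  0.035]
[220. 195.] [ 0.615  0.206 -0.083  0.071  0.064]
[325. 162.] [ 0.729 -0.128  0.979  0.105  0.023]
[264. 158.] [0.74  0.072 0.173 0.05  0.027]
[387. 158.] [ 0.762 -0.32   0.83   0.208  0.058]
[135. 131.] [0.841 0.513 1.363 0.128 0.046]
[317. 115.] [ 0.898 -0.098  0.027  0.03   0.029]
dark-grey bars z=42
0.066 [267.80557861 283.85472877]
0.084 [267.35682771 278.26080143]
0.102 [266.90146849 272.58985914]
```

View pics/c1.png

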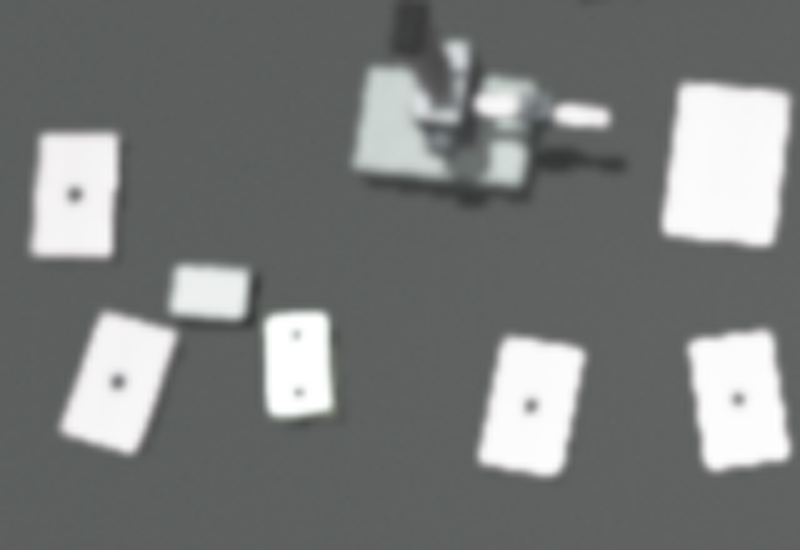

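View pics/c2.png

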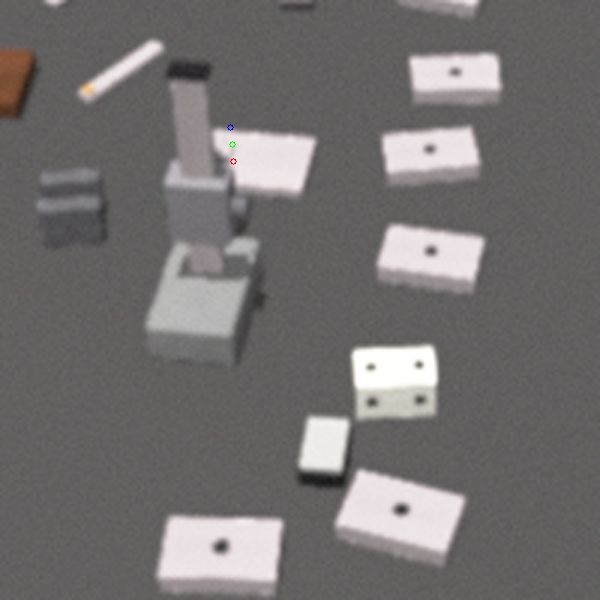

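The close crops show the six plain holed plates, the insert with two bores, the stylus box at (181,228) and the scriber tip at about (261.6,193.2). Next I'll work out the gauge setting from where the tip lies, and measure the bars.

Run:
```python
from h import *
t=cv2.imread("pics/top0.png"); s=cv2.imread("pics/side0.png")
for p,r in blobs("top",t,140,255,.012):
    if abs(p-[285,202]).max()<3: print("pad top",r.round(3)); pad=r
for p,r in blobs("side",s,165,255,.012): 
    if abs(p[0]-280)<15 and abs(p[1]-285)<12: print("pad side",p,r.round(3))
c,a=pad[:2],pad[2]
for z in (.066,.084,.102):
    X=np.r_[c+.07*np.array([-np.sin(a),np.cos(a)]),z]
    print(z,"top px",proj("top",X)[0].round(1),"seen at z",unproj("top",[261.6,193.2],z+.003)[0].round(3),"want",X.round(3))
# bar outlines: mask vs. granite
hsv=cv2.cvtColor(t,cv2.COLOR_BGR2HSV); print(t[206,390],t[225,390],t[231,472],t[325,395])
for n,im in(("top",t),("side",s)):
  g=cv2.cvtColor(im,cv2.COLOR_BGR2GRAY); print(n,g[206,360:442].tolist() if n=="top" else g[200,275:305].tolist())
o=np.hstack([cv2.resize(t[180:270,345:505],(800,450),interpolation=cv2.INTER_CUBIC)])
cv2.imwrite("pics/c3.png",np.vstack([o[:300],cv2.resize(s[150:240,270:480],(800,300),interpolation=cv2.INTER_CUBIC)]))
```

```text
pad top [ 0.593 -0.001 -0.08   0.107  0.077]
pad side [277.8226584 282.1511708] [ 0.586  0.002 -0.076  0.093  0.077]
0.066 top px [261.6 195.3] seen at z [0.604 0.069 0.069] want [0.598 0.068 0.066]
0.084 top px [261.  193.7] seen at z [0.599 0.066 0.087] want [0.598 0.068 0.084]
0.102 top px [260.4 192. ] seen at z [0.594 0.064 0.105] want [0.598 0.068 0.102]
[153 150 144] [96 98 96] [139 136 131] [156 153 147]
top [83, 104, 134, 147, 150, 150, 150, 150, 151, 151, 151, 151, 151, 151, 151, 151, 150, 150, 150, 150, 150, 150, 150, 150, 150, 149, 150, 150, 149, 149, 149, 148, 148, 148, 148, 147, 147, 147, 147, 146, 146, 146, 145, 145, 144, 145, 145, 144, 144, 143, 144, 143, 142, 142, 142, 141, 142, 142, 141, 141, 141, 141, 140, 140, 139, 139, 138, 138, 137, 137, 137, 136, 133, 135, 173, 217, 224, 185, 128, 100, 96, 96]
side [97, 95, 95, 96, 95, 93, 94, 95, 99, 100, 119, 124, 125, 129, 131, 128, 130, 127, 129, 122, 96, 69, 66, 88, 93, 96, 98, 96, 92, 97]
```

View pics/c3.png

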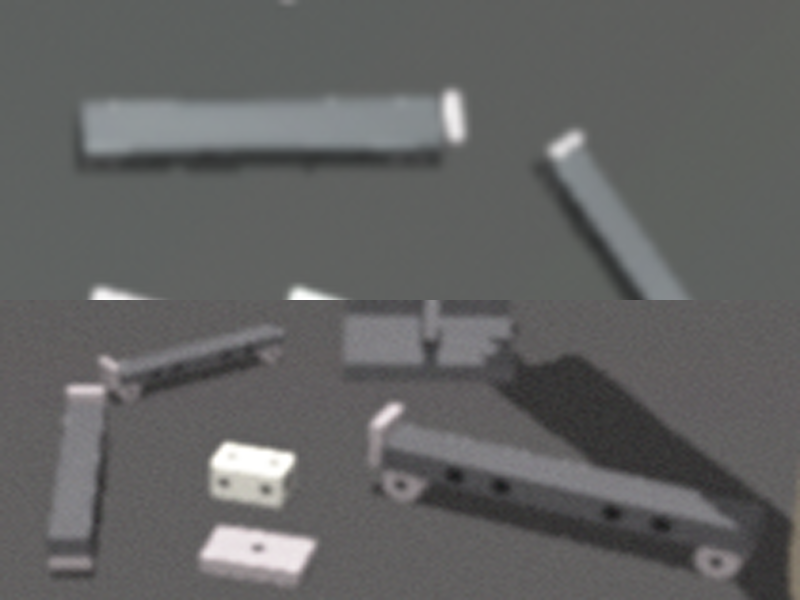

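The top crop shows the middle-length bar at (399,206), with its bright stop at (435,203) towards -y. The smaller bar is at (472,231). The large one at (395,325) is 277 mm or more, so it's ruled out. The scriber fits the 84 mm mark best, which means four plates, and I'll check that again during stacking. Now a helper for the moves.

```bash
cat >> h.py <<'E'
from scipy.spatial.transform import Rotation as Ro
def yaw():
    M=Ro.from_quat(manip.get_obs()["ee_rot"]).as_matrix(); return np.arctan2(M[1,0],M[0,0])
def go(x,y,z,psi,P0=None,psi0=None):
    "rows from (P0,psi0) (default: measured) to TCP x,y,z,tool-x yaw psi(mod pi): spins first, then shift; psi None keeps"
    P=np.array(manip.get_obs()["position"]) if P0 is None else np.array(P0)
    w=yaw() if psi0 is None else psi0
    d=0 if psi is None else (psi-w+np.pi/2)%np.pi-np.pi/2
    f=w+d; D=np.array([x,y,z])-P
    t=np.array([D[0]*np.cos(f)+D[1]*np.sin(f), D[0]*np.sin(f)-D[1]*np.cos(f), -D[2]])*1000
    print(f"spin {-d:.3f} then dp {t.round(1)}  (psi {w:.3f}->{f:.3f})"); return np.array([x,y,z]),f
E
python3 - <<'E'
from h import *
s=cv2.imread("pics/side0.png")
for z in (.036,.066,.084,.102,.235): print(z,proj("side",[.606,.163,z])[0].round(1), "crop",((proj("side",[.606,.163,z])[0]-[190,230])*3).round())
go(.438,-.014,.30,.174)
E
```

```text
0.036 [258.  318.5] crop [204. 265.]
0.066 [257.1 309.1] crop [201. 237.]
0.084 [256.6 303.4] crop [200. 220.]
0.102 [256.  297.7] crop [198. 203.]
0.235 [251.6 252.2] crop [185.  67.]
spin 0.195 then dp [ 308.  -523.6  104.7]  (psi 0.369->0.174)
```

Call:
arm_command([
  {"dp":[0,0,0],"spin":0.1},
  {"dp":[0,0,0],"spin":0.095},
], grip=-1, newtons=60)

```text
clock: 1.2
position: [0.2253, -0.583, 0.4047]
ee_rot: [0.996, 0.085, 0.0, 0.0]
ft_force: [-0.0, 1.0, -0.5]
grip_width: 1.001
grasp_force: 0.0
```

Call:
arm_command([
  {"dp":[24,-40,0]},
  {"dp":[24,-40,0]},
  {"dp":[24,-40,0]},
  {"dp":[24,-40,0]},
  {"dp":[24,-40,0]},
])

```text
invalid input at $.plan[0]: expected keys dp, spin
```

Call:
arm_command([
  {"dp":[24,-40,0]},
  {"dp":[24,-40,0]},
  {"dp":[24,-40,0]},
  {"dp":[24,-40,0]},
  {"dp":[24,-40,0]},
])

```text
invalid input at $.plan[0]: expected keys dp, spin
```

Call:
arm_command([
  {"dp":[22,-40,35]},
  {"dp":[23,-42,35]},
  {"dp":[22,-42,35]},
  {"dp":[0,0,0]},
  {"dp":[0,0,0]},
])

```text
invalid input at $.plan[0]: expected keys dp, spin
```

Run:
```python
from h import *
print(manip.get_obs()["position"],manip.get_obs()["joint_pos"].round(2),yaw())
go(.438,-.014,.172,.174)
```

```text
[ 0.22530113 -0.58298412  0.40474789] [ 1.16  0.33 -0.04  1.46  0.01  1.35 -0.28] 0.16985750662983407
spin -0.004 then dp [ 308.  -523.6  232.7]  (psi 0.170->0.174)
```

Both keys are needed in every row.

Call:
arm_command([
  {"dp":[24,-40,0],"spin":0},
  {"dp":[24,-40,0],"spin":0},
  {"dp":[24,-40,0],"spin":0},
  {"dp":[24,-40,0],"spin":0},
  {"dp":[24,-40,0],"spin":0},
])

```text
clock: 1.7
position: [0.3093, -0.3634, 0.4049]
ee_rot: [0.996, 0.087, 0.0, 0.0]
ft_force: [1.0, -0.2, -0.4]
grip_width: 1.001
grasp_force: 0.0
```

Call:
arm_command([
  {"dp":[24,-40,0],"spin":0},
  {"dp":[24,-40,0],"spin":0},
  {"dp":[24,-40,0],"spin":0},
  {"dp":[24,-40,0],"spin":0},
  {"dp":[24,-40,0],"spin":0},
])

```text
clock: 2.2
position: [0.3928, -0.1456, 0.405]
ee_rot: [0.996, 0.087, 0.0, 0.0]
ft_force: [1.2, -0.2, -0.6]
grip_width: 0.999
grasp_force: 0.0
```

Call:
arm_command([
  {"dp":[22,-40,20],"spin":0},
  {"dp":[23,-42,20],"spin":0},
  {"dp":[22,-42,20],"spin":0},
  {"dp":[0,0,40],"spin":0},
  {"dp":[0,0,0],"spin":0},
])

```text
clock: 2.7
position: [0.4346, -0.0158, 0.3025]
ee_rot: [0.996, 0.088, -0.003, -0.001]
ft_force: [-1.7, -1.1, 0.5]
grip_width: 1.002
grasp_force: 0.0
```

Run:
```python
from h import *
print(manip.get_obs()["position"],manip.get_obs()["joint_pos"].round(2),yaw())
go(.438,-.014,.172,.174)
```

```text
[ 0.43461432 -0.01579717  0.30249875] [ 0.59  0.05 -0.66  2.03  0.03  1.08 -1.48] 0.1766136537583885
spin 0.003 then dp [  3.6  -1.2 130.5]  (psi 0.177->0.174)
```

Call:
arm_command([
  {"dp":[3.6,-1.2,45],"spin":0},
  {"dp":[0,0,45],"spin":0},
  {"dp":[0,0,30],"spin":0},
  {"dp":[0,0,10],"spin":0},
  {"dp":[0,0,0],"spin":0},
])

```text
clock: 3.2
position: [0.4396, -0.0156, 0.1763]
ee_rot: [0.996, 0.086, -0.001, -0.0]
ft_force: [0.1, -0.1, 0.2]
grip_width: 1.0
grasp_force: 0.0
```

Call:
arm_command([
  {"dp":[0,0,0],"spin":0},
  {"dp":[0,0,0],"spin":0},
  {"dp":[0,0,0],"spin":0},
  {"dp":[0,0,0],"spin":0},
  {"dp":[0,0,0],"spin":0},
], grip=1, newtons=60)

```text
clock: 3.7
position: [0.4403, -0.0151, 0.1778]
ee_rot: [0.996, 0.087, 0.001, 0.001]
ft_force: [-3.9, -0.3, 14.2]
grip_width: 0.569
grasp_force: 60.6
```

Run:
```python
from h import *
o=manip.get_obs();print(o["position"],o["grip_width"],o["grasp_force"])
P,f=go(o["position"][0],o["position"][1],.29,None)
go(.593,-.001,.29,-.08,P,f)
im=viewer.camera("side"); u=proj("side",o["position"]-[0,0,.15])[0].astype(int)
cv2.imwrite("pics/g1.png",cv2.resize(im[u[1]-60:u[1]+60,u[0]-80:u[0]+80],(640,480),interpolation=cv2.INTER_CUBIC))
```

```text
[ 0.44033049 -0.01505198  0.17784917] 0.5687667613808296 60.622326135635376
spin 0.000 then dp [   0.     0.  -112.2]  (psi 0.173->0.173)
spin 0.253 then dp [151.1 -26.2  -0. ]  (psi 0.173->-0.080)
```

View pics/g1.png

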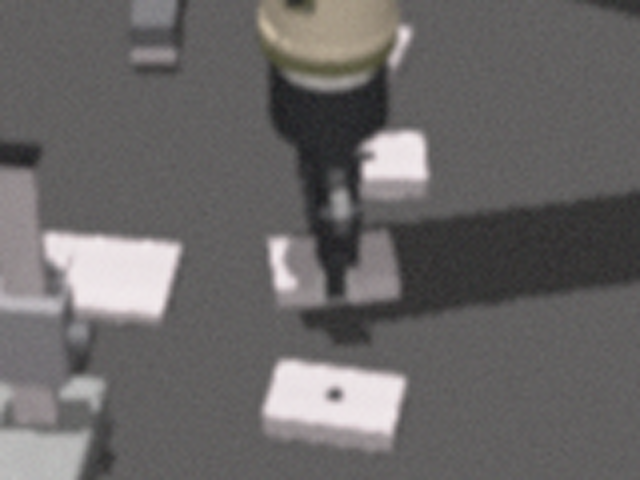

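The crop shows the fingers closed across the plate at its middle. I'll lift it, carry it over and place it.

Call:
arm_command([
  {"dp":[0,0,-40],"spin":0},
  {"dp":[0,0,-40],"spin":0.12},
  {"dp":[0,0,0],"spin":0.133},
  {"dp":[40,-7,0],"spin":0},
  {"dp":[40,-7,0],"spin":0},
])

```text
clock: 4.25
position: [0.5208, -0.0078, 0.257]
ee_rot: [0.999, -0.04, 0.001, 0.001]
ft_force: [1.6, 0.4, -3.2]
grip_width: 0.566
grasp_force: 68.4
```

Call:
arm_command([
  {"dp":[40,-7,0],"spin":0},
  {"dp":[31,-5,0],"spin":0},
  {"dp":[0,0,0],"spin":0},
  {"dp":[0,0,0],"spin":0},
])

```text
clock: 4.65
position: [0.5919, -0.0009, 0.2557]
ee_rot: [0.999, -0.04, -0.001, -0.0]
ft_force: [-0.6, 0.6, -5.2]
grip_width: 0.563
grasp_force: 68.4
```

Run:
```python
from h import *
o=manip.get_obs();print(o["position"],o["grip_width"],o["grasp_force"],o["ft_force"])
go(.593,-.001,.192,-.08)
```

```text
[ 0.59189667 -0.00086088  0.25573994] 0.5625684432049575 68.43173503875732 [-0.6220346   0.55671658 -5.15057228]
spin 0.001 then dp [ 1.1  0.1 63.7]  (psi -0.079->-0.080)
```

Call:
arm_command([
  {"dp":[1,0,40],"spin":0},
  {"dp":[0,0,20],"spin":0},
  {"dp":[0,0,4],"spin":0},
  {"dp":[0,0,1],"spin":0},
  {"dp":[0,0,0],"spin":0},
])

```text
clock: 5.15
position: [0.5932, -0.0011, 0.1924]
ee_rot: [0.999, -0.04, 0.001, 0.0]
ft_force: [0.7, 1.0, -4.9]
grip_width: 0.565
grasp_force: 68.4
```

Call:
arm_command([
  {"dp":[0,0,0],"spin":0},
  {"dp":[0,0,0],"spin":0},
  {"dp":[0,0,0],"spin":0},
], grip=-0.6)

```text
clock: 5.45
position: [0.5935, -0.001, 0.1921]
ee_rot: [0.999, -0.04, 0.001, 0.0]
ft_force: [-0.3, -0.7, -0.0]
grip_width: 0.798
grasp_force: 0.0
```

Call:
arm_command([
  {"dp":[0,0,-10],"spin":0},
  {"dp":[0,0,-40],"spin":0},
  {"dp":[0,0,-50],"spin":0},
  {"dp":[0,0,-10],"spin":0},
  {"dp":[0,0,0],"spin":0},
])

```text
clock: 5.95
position: [0.5937, -0.0008, 0.3041]
ee_rot: [0.999, -0.04, 0.003, 0.0]
ft_force: [1.0, -0.9, 0.0]
grip_width: 0.8
grasp_force: 0.0
```

Run:
```python
from h import *
o=manip.get_obs();print(o["position"],o["grip_width"])
P,f=go(.422,-.127,.28,.103); go(.422,-.127,.181,.103,P,f)
P,f=go(.592,-.001,.28,-.08,P,f)
```

```text
[ 0.59373498 -0.00076066  0.30412698] 0.8003909106896976
spin -0.182 then dp [-183.8  107.9   24.1]  (psi -0.079->0.103)
spin -0.000 then dp [ 0.  0. 99.]  (psi 0.103->0.103)
spin 0.183 then dp [ 159.4 -139.2   -0. ]  (psi 0.103->-0.080)
```

Call:
arm_command([
  {"dp":[0,0,0],"spin":-0.14},
  {"dp":[0,0,0],"spin":-0.042},
  {"dp":[-40,23,0],"spin":0},
  {"dp":[-40,24,0],"spin":0},
  {"dp":[-40,24,0],"spin":0},
], grip=-1)

```text
clock: 6.45
position: [0.479, -0.0848, 0.2993]
ee_rot: [0.999, 0.052, -0.001, -0.001]
ft_force: [-0.2, -0.6, 0.9]
grip_width: 0.997
grasp_force: 0.0
```

Call:
arm_command([
  {"dp":[-40,24,14],"spin":0},
  {"dp":[-24,13,30],"spin":0},
  {"dp":[0,0,40],"spin":0},
  {"dp":[0,0,30],"spin":0},
  {"dp":[0,0,0],"spin":0},
])

```text
clock: 6.95
position: [0.4187, -0.1269, 0.1832]
ee_rot: [0.999, 0.051, -0.004, -0.002]
ft_force: [-0.2, 0.6, 1.2]
grip_width: 0.997
grasp_force: 0.0
```

Run:
```python
from h import *
o=manip.get_obs();print(o["position"],o["grip_width"],yaw())
im=viewer.camera("top")
for p,r in blobs("top",im,140,255,.018):
    if r[3]<.13: print(p.round(),r.round(3))
for p,r in blobs("top",im,140,255,.030):
    if abs(p-[285,202]).max()<8: print("pile",p.round(),r.round(3))
print(proj("top",[.421,-.126,.018]))
P,f=go(.421,-.126,.181,.103)
cv2.imwrite("pics/t1.png",im)
```

```text
[ 0.41865442 -0.12690122  0.18319233] 0.9972620403138764 0.10275402879566263
[489. 311.] [ 0.258 -0.649  1.562  0.095  0.063]
[487. 284.] [ 0.341 -0.649  1.567  0.095  0.066]
[368. 252.] [ 0.437 -0.269 -0.26   0.089  0.059]
[406. 248.] [ 0.449 -0.391 -0.304  0.072  0.047]
[246. 251.] [ 0.431  0.116 -0.147  0.089  0.059]
[199. 242.] [0.454 0.266 0.117 0.072 0.046]
[163. 246.] [ 0.439  0.38  -0.259  0.088  0.058]
[181. 228.] [0.5   0.326 1.527 0.053 0.037]
[155. 209.] [0.562 0.419 0.021 0.087 0.058]
[285. 202.] [ 0.591 -0.002 -0.082  0.109  0.079]
[246. 194.] [0.604 0.125 1.241 0.09  0.074]
[223. 192.] [ 0.626  0.204 -0.097  0.096  0.067]
[325. 162.] [ 0.729 -0.128  0.959  0.106  0.024]
[261. 157.] [0.74  0.081 0.156 0.057 0.05 ]
[129. 150.] [0.76  0.529 0.962 0.044 0.022]
[136. 143.] [0.787 0.506 0.825 0.042 0.021]
[317. 116.] [ 0.895 -0.099  0.023  0.037  0.031]
pile [285. 202.] [ 0.588 -0.002 -0.082  0.108  0.078]
[[322.7039099  255.49601537]]
spin 0.000 then dp [ 1.1 -0.8  4.4]  (psi 0.103->0.103)
```

Good; grasp it and repeat the placing.

Call:
arm_command([
  {"dp":[2,-1,3],"spin":0},
  {"dp":[0,0,0],"spin":0},
  {"dp":[0,0,0],"spin":0},
  {"dp":[0,0,0],"spin":0},
  {"dp":[0,0,0],"spin":0},
], grip=1)

```text
clock: 7.5
position: [0.4237, -0.1261, 0.1856]
ee_rot: [0.999, 0.051, 0.001, 0.001]
ft_force: [-4.0, 1.0, 11.9]
grip_width: 0.551
grasp_force: 59.6
```

Call:
arm_command([
  {"dp":[0,0,-40],"spin":0},
  {"dp":[0,0,-42],"spin":0.083},
  {"dp":[0,0,0],"spin":0.1},
  {"dp":[32,-28,0],"spin":0},
  {"dp":[32,-28,0],"spin":0},
])

```text
clock: 8.0
position: [0.4916, -0.0757, 0.2669]
ee_rot: [0.999, -0.042, 0.001, 0.001]
ft_force: [0.7, 0.2, -3.9]
grip_width: 0.551
grasp_force: 64.6
```

Call:
arm_command([
  {"dp":[32,-28,0],"spin":0},
  {"dp":[32,-28,0],"spin":0},
  {"dp":[31,-27,0],"spin":0},
  {"dp":[0,0,0],"spin":0},
  {"dp":[0,0,0],"spin":0},
])

```text
clock: 8.5
position: [0.5926, 0.0006, 0.2657]
ee_rot: [0.999, -0.039, -0.001, -0.0]
ft_force: [-0.2, -1.5, -5.2]
grip_width: 0.55
grasp_force: 64.7
```

Run:
```python
from h import *
o=manip.get_obs();print(o["position"],o["grip_width"],o["grasp_force"],o["ft_force"])
go(.593,-.001,.211,-.08)
```

```text
[0.5926421  0.00060009 0.2656944 ] 0.5502311017781892 64.65565323829651 [-0.18794979 -1.54048281 -5.17847625]
spin 0.002 then dp [ 0.5  1.6 54.7]  (psi -0.078->-0.080)
```

Call:
arm_command([
  {"dp":[0.5,1.6,30],"spin":0},
  {"dp":[0,0,14],"spin":0},
  {"dp":[0,0,3],"spin":0},
  {"dp":[0,0,2],"spin":0},
  {"dp":[0,0,0],"spin":0},
])

```text
clock: 9.0
position: [0.5931, -0.0021, 0.2178]
ee_rot: [0.999, -0.04, 0.0, 0.0]
ft_force: [0.4, 0.3, -5.5]
grip_width: 0.551
grasp_force: 64.7
```

Call:
arm_command([
  {"dp":[0,0,1],"spin":0},
  {"dp":[0,0,0],"spin":0},
])

```text
clock: 9.2
position: [0.5932, -0.0019, 0.2166]
ee_rot: [0.999, -0.04, 0.0, 0.0]
ft_force: [-0.3, 0.3, -4.7]
grip_width: 0.548
grasp_force: 64.7
```

Call:
arm_command([
  {"dp":[0,0,1],"spin":0},
  {"dp":[0,0,0],"spin":0},
])

```text
clock: 9.4
position: [0.5932, -0.0019, 0.2159]
ee_rot: [0.999, -0.04, 0.0, 0.0]
ft_force: [-1.8, -0.4, 3.6]
grip_width: 0.55
grasp_force: 65.9
```

Call:
arm_command([
  {"dp":[0,0,1],"spin":0},
  {"dp":[0,0,0],"spin":0},
])

```text
clock: 9.6
position: [0.5933, -0.0018, 0.2158]
ee_rot: [0.999, -0.04, 0.001, 0.0]
ft_force: [-7.9, -1.2, 14.3]
grip_width: 0.55
grasp_force: 67.5
```

Call:
arm_command([
  {"dp":[0,0,0],"spin":0},
  {"dp":[0,0,0],"spin":0},
  {"dp":[0,0,0],"spin":0},
], grip=-0.6)

```text
clock: 9.9
position: [0.5931, -0.0019, 0.2141]
ee_rot: [0.999, -0.04, 0.0, -0.0]
ft_force: [-0.4, 0.3, 1.0]
grip_width: 0.802
grasp_force: 0.0
```

Call:
arm_command([
  {"dp":[0,0,-10],"spin":0},
  {"dp":[0,0,-40],"spin":0},
  {"dp":[0,0,-40],"spin":0},
  {"dp":[0,0,0],"spin":0},
  {"dp":[0,0,0],"spin":0},
])

```text
clock: 10.4
position: [0.5932, -0.0019, 0.3055]
ee_rot: [0.999, -0.04, 0.001, 0.0]
ft_force: [-0.6, -0.6, -0.3]
grip_width: 0.798
grasp_force: 0.0
```

Run:
```python
from h import *
o=manip.get_obs();print(o["position"],o["grip_width"])
P,f=go(.431,.115,.30,-.147); go(.431,.115,.181,-.147,P,f)
P,f=go(.592,-.001,.30,-.08,P,f)
```

```text
[ 0.59324798 -0.00187943  0.30547681] 0.7984925230976863
spin 0.067 then dp [-177.6  -91.9    5.5]  (psi -0.080->-0.147)
spin -0.000 then dp [  0.  -0. 119.]  (psi -0.147->-0.147)
spin -0.067 then dp [169.8 102.8  -0. ]  (psi -0.147->-0.080)
```

Call:
arm_command([
  {"dp":[-46,-5,0],"spin":0.067},
  {"dp":[-44,-20,0],"spin":0},
  {"dp":[-40,-30,0],"spin":0},
  {"dp":[-35,-30,0],"spin":0},
  {"dp":[-12,-7,36],"spin":0},
], grip=-1)

```text
clock: 10.9
position: [0.4293, 0.1157, 0.2703]
ee_rot: [0.997, -0.071, 0.003, -0.0]
ft_force: [1.2, -1.1, -0.9]
grip_width: 1.001
grasp_force: 0.0
```

Call:
arm_command([
  {"dp":[0,0,45],"spin":0},
  {"dp":[0,0,38],"spin":0},
  {"dp":[0,0,0],"spin":0},
  {"dp":[0,0,0],"spin":0},
])

```text
clock: 11.3
position: [0.4305, 0.1122, 0.1851]
ee_rot: [0.997, -0.073, -0.001, -0.0]
ft_force: [0.3, 0.9, 0.3]
grip_width: 1.001
grasp_force: 0.0
```

Run:
```python
from h import *
o=manip.get_obs();print(o["position"],o["grip_width"],yaw())
P,f=go(.431,.115,.183,-.147)
P,f=go(.593,-.001,.183,-.08,P,f)
```

```text
[0.43047031 0.11216465 0.18512117] 1.0006846379933207 -0.14671082521308337
spin 0.000 then dp [ 0.1 -2.9  2.1]  (psi -0.147->-0.147)
spin -0.067 then dp [170.8 102.7  -0. ]  (psi -0.147->-0.080)
```

Call:
arm_command([
  {"dp":[0,-3,0],"spin":0},
  {"dp":[0,0,0],"spin":0},
  {"dp":[0,0,0],"spin":0},
  {"dp":[0,0,0],"spin":0},
  {"dp":[0,0,0],"spin":0},
], grip=1)

```text
clock: 11.8
position: [0.4319, 0.1152, 0.1869]
ee_rot: [0.997, -0.074, 0.001, 0.0]
ft_force: [-4.8, -1.0, 17.9]
grip_width: 0.545
grasp_force: 58.6
```

Call:
arm_command([
  {"dp":[0,0,-45],"spin":-0.067},
  {"dp":[0,30,-40],"spin":0},
  {"dp":[20,36,-10],"spin":0},
  {"dp":[30,36,0],"spin":0},
  {"dp":[40,0,0],"spin":0},
])

```text
clock: 12.3
position: [0.5126, -0.0, 0.2807]
ee_rot: [0.999, -0.044, 0.0, 0.003]
ft_force: [0.5, 1.2, -3.8]
grip_width: 0.541
grasp_force: 62.3
```

Call:
arm_command([
  {"dp":[40,0,0],"spin":0},
  {"dp":[40,0,0],"spin":0},
  {"dp":[0,0,0],"spin":0},
  {"dp":[0,0,0],"spin":0},
])

```text
clock: 12.7
position: [0.5924, -0.0003, 0.2795]
ee_rot: [0.999, -0.04, -0.001, -0.0]
ft_force: [0.0, 0.1, -5.8]
grip_width: 0.537
grasp_force: 62.5
```

Run:
```python
from h import *
o=manip.get_obs();print(o["position"],o["grip_width"],yaw(),o["ft_force"])
P,f=go(.593,-.001,.2315,-.08)
```

```text
[ 5.92397749e-01 -3.31367436e-04  2.79450894e-01] 0.5373569153447026 -0.08028103196096908 [ 0.04277862  0.0640084  -5.76719612]
spin -0.000 then dp [ 0.7  0.6 48. ]  (psi -0.080->-0.080)
```

Call:
arm_command([
  {"dp":[0.7,0.6,25],"spin":0},
  {"dp":[0,0,14],"spin":0},
  {"dp":[0,0,4],"spin":0},
  {"dp":[0,0,2],"spin":0},
  {"dp":[0,0,0],"spin":0},
])

```text
clock: 13.2
position: [0.5931, -0.0009, 0.2358]
ee_rot: [0.999, -0.04, 0.001, 0.0]
ft_force: [0.4, 0.3, -4.8]
grip_width: 0.538
grasp_force: 62.9
```

Call:
arm_command([
  {"dp":[0,0,1],"spin":0},
  {"dp":[0,0,0],"spin":0},
])

```text
clock: 13.4
position: [0.5934, -0.0009, 0.2353]
ee_rot: [0.999, -0.04, 0.001, 0.0]
ft_force: [-2.8, -1.0, 6.0]
grip_width: 0.539
grasp_force: 65.4
```

Contact. I'll release, retreat, then check the pile against the gauge before fetching plate 4.

Call:
arm_command([
  {"dp":[0,0,0],"spin":0},
  {"dp":[0,0,0],"spin":0},
  {"dp":[0,0,0],"spin":0},
], grip=-0.6)

```text
clock: 13.7
position: [0.5933, -0.001, 0.2343]
ee_rot: [0.999, -0.04, 0.0, -0.0]
ft_force: [0.1, 0.6, 0.1]
grip_width: 0.801
grasp_force: 0.0
```

Call:
arm_command([
  {"dp":[0,0,-10],"spin":0},
  {"dp":[0,0,-35],"spin":0},
  {"dp":[0,0,-35],"spin":0},
  {"dp":[-40,20,0],"spin":0},
  {"dp":[-40,30,0],"spin":0},
])

```text
clock: 14.2
position: [0.5092, -0.0429, 0.3156]
ee_rot: [0.999, -0.038, 0.002, -0.0]
ft_force: [0.3, -1.7, 0.8]
grip_width: 0.795
grasp_force: 0.0
```

Call:
arm_command([
  {"dp":[-35,35,0],"spin":0},
  {"dp":[-30,40,0],"spin":0},
  {"dp":[-8,40,0],"spin":0},
  {"dp":[0,40,0],"spin":0.09},
  {"dp":[0,30,0],"spin":0.09},
], grip=-1)

```text
clock: 14.7
position: [0.4184, -0.225, 0.3152]
ee_rot: [0.991, -0.132, 0.001, 0.001]
ft_force: [0.1, 0.7, 0.6]
grip_width: 1.0
grasp_force: 0.0
```

Run:
```python
from h import *
o=manip.get_obs();print(o["position"],o["grip_width"],yaw())
go(.438,-.268,.1835,-.26)
t=viewer.camera("top"); s=viewer.camera("side")
for p,r in blobs("top",t,140,255,.018):
    if 235<p[1]<260 and 190<p[0]<420: print(p.round(),r.round(3))
a=cv2.resize(t[170:230,210:310],(500,300),interpolation=cv2.INTER_CUBIC)
u=proj("side",[.59,.07,.05])[0].astype(int)
b=cv2.resize(s[u[1]-50:u[1]+50,u[0]-50:u[0]+50],(500,500),interpolation=cv2.INTER_CUBIC)
cv2.imwrite("pics/c4.png",np.hstack([np.vstack([a,np.zeros((200,500,3),np.uint8)])[:, :300*1+200],b])[:, :800] if 0 else cv2.resize(np.hstack([np.vstack([a,np.zeros((200,500,3),np.uint8)]),b]),(800,400)))
# scriber tip in the top view: brightest rows of the blade column profile
g=cv2.cvtColor(t,cv2.COLOR_BGR2GRAY)
print(g[186:204,250:272])
```

```text
[ 0.4183693  -0.22504554  0.31515242] 1.0001119850551898 -0.26544749593351424
spin -0.005 then dp [ 30.   36.5 131.7]  (psi -0.265->-0.260)
[406. 248.] [ 0.449 -0.391 -0.295  0.071  0.047]
[199. 242.] [0.454 0.266 0.127 0.071 0.046]
[[104 104 104 104 103 104 104 104 104 104 104 104 103 104 104 104 104 104
  105 104 104 105]
 [107 104 104 104 104 104 104 104 103 103 104 104 104 105 104 104 104 104
  104 104 104 104]
 [111 106 104 105 104 105 104 104 104 104 104 105 104 104 104 104 104 104
  104 104 104 104]
 [118 109 110 113 113 112 110 108 107 106 106 105 105 104 103 104 104 104
  104 105 104 105]
 [130 137 153 162 162 155 148 141 133 124 118 111 106 105 104 104 104 104
  104 104 105 105]
 [152 189 219 229 230 224 214 205 192 179 166 140 115 105 104 104 104 105
  104 104 105 104]
 [168 220 242 247 249 247 245 242 238 234 225 184 131 107 105 104 104 104
  104 105 104 104]
 [155 211 237 245 248 249 249 247 246 245 239 205 141 109 104 104 105 105
  104 105 105 105]
 [124 167 200 217 229 234 234 232 232 233 227 188 133 108 104 105 105 104
  104 104 104 105]
 [103 123 139 150 161 167 168 167 167 173 170 146 117 105 105 104 104 104
  104 105 104 105]
 [101 105 109 111 112 113 113 113 115 120 120 114 107 105 104 105 104 104
  104 105 105 104]
 [102 103 103 103 103 104 104 104 105 106 106 105 105 104 104 105 104 104
  105 104 105 104]
 [ 98  98  98  99  99 101 103 104 104 105 104 105 105 105 104 104 104 105
  104 105 105 105]
 [ 84  84  83  84  87  92  97 101 102 103 103 103 103 104 104 103 105 104
  104 105 105 105]
 [ 68  68  68  68  71  78  86  92  96  98  98  98  98  98  99 102 105 104
  105 105 105 105]
 [ 60  60  61  60  63  66  72  78  83  84  85  84  84  84  89  97 102 105
  105 105 104 104]
 [ 61  61  61  62  65  68  71  73  75  75  71  70  69  70  78  91 101 104
  104 104 105 105]
 [ 69  68  68  72  78  83  85  86  86  82  77  72  70  71  79  92 101 104
  105 104 105 105]]
```

View pics/c4.png

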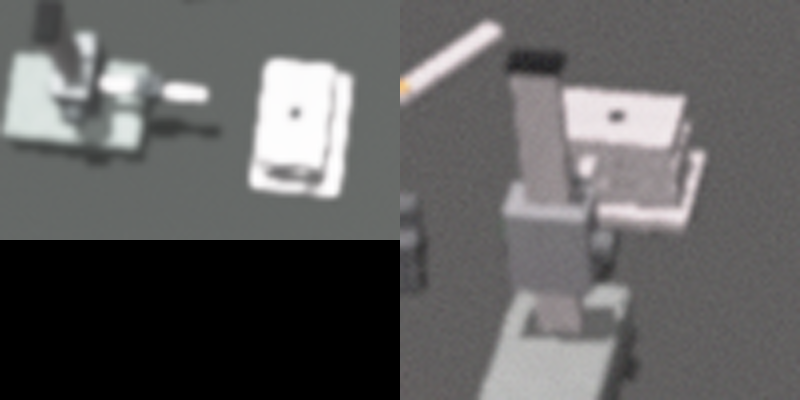

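The top crop shows the pile square and centred, with the hole at about pixel (283.5,198). The side crop shows the blade just above the three-plate top, which fits 84 mm. Going for plate 4.

Call:
arm_command([
  {"dp":[15,18,0],"spin":-0.005},
  {"dp":[15,18,30],"spin":0},
  {"dp":[0,0,48],"spin":0},
  {"dp":[0,0,40],"spin":0},
  {"dp":[0,0,10],"spin":0},
])

```text
clock: 15.3
position: [0.4378, -0.2637, 0.1828]
ee_rot: [0.992, -0.126, -0.002, -0.002]
ft_force: [-0.3, -0.1, -0.3]
grip_width: 1.003
grasp_force: 0.0
```

Call:
arm_command([
  {"dp":[0,0,0],"spin":0},
  {"dp":[0,0,0],"spin":0},
  {"dp":[0,0,0],"spin":0},
  {"dp":[0,0,0],"spin":0},
  {"dp":[0,0,0],"spin":0},
], grip=1)

```text
clock: 15.8
position: [0.4422, -0.2666, 0.1917]
ee_rot: [0.992, -0.127, 0.005, 0.003]
ft_force: [-0.3, -5.4, 26.9]
grip_width: 0.146
grasp_force: 13.7
```

Run:
```python
from h import *
o=manip.get_obs();print(o["position"],o["grip_width"],yaw(),o["ft_force"])
P,f=go(.593,-.001,.30,-.08)
print(proj("top",[[.593,-.001,z] for z in(.048,.066,.084)]),"hole seen 283.5,198.2")
```

```text
[ 0.44217267 -0.26657187  0.19170158] 0.1461646591702511 -0.25527566294914456 [-0.3199913  -5.44006384 26.8813723 ]
spin -0.175 then dp [ 129.1 -276.8 -108.3]  (psi -0.255->-0.080)
[[284.2255398  199.02607597]
 [283.89225429 197.44412916]
 [283.55065923 195.82246824]] hole seen 283.5,198.2
```

The grip missed: I was a few mm too high and the fingers slid up over the plate's top. I'll open, lift and look.

Call:
arm_command([
  {"dp":[0,0,-30],"spin":0},
  {"dp":[0,0,-30],"spin":0},
  {"dp":[-50,0,-20],"spin":0},
  {"dp":[-50,0,0],"spin":0},
  {"dp":[0,0,0],"spin":0},
], grip=-1)

```text
clock: 16.3
position: [0.3407, -0.2395, 0.2652]
ee_rot: [0.992, -0.128, -0.002, 0.002]
ft_force: [0.4, -0.7, -0.3]
grip_width: 0.97
grasp_force: 0.0
```

Run:
```python
from h import *
o=manip.get_obs();print(o["position"],o["grip_width"],yaw(),o["ft_force"])
t=viewer.camera("top"); s=viewer.camera("side")
for n,im,lo in(("top",t,140),("side",s,150)):
  for p,r in blobs(n,im,lo,255,.018):
    if .4<r[0]<.5 and -.42<r[1]<.3: print(n,p.round(),r.round(3))
cv2.imwrite("pics/t2.png",np.hstack([cv2.resize(t[220:290,310:430],(480,280)),cv2.resize(s[180:260,290:390],(320,280))]))
```

```text
[ 0.34065661 -0.23948357  0.26520411] 0.9703276718714748 -0.2573450100813096 [ 0.42766872 -0.66802522 -0.29327725]
top [199. 242.] [0.454 0.266 0.117 0.072 0.046]
side [321. 357.] [ 0.448  0.26  -1.46   0.073  0.066]
side [337. 225.] [ 0.435 -0.265 -0.255  0.083  0.062]
side [335. 202.] [ 0.448 -0.391  1.441  0.104  0.07 ]
```

View pics/t2.png

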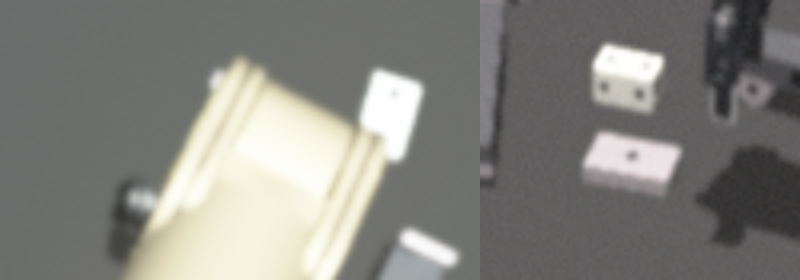

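The side crop shows the plate still flat and unmoved at about (337,225). I'll try again lower.

Run:
```python
from h import *
P,f=go(.438,-.268,.265,-.26)
```

```text
spin 0.004 then dp [96.6  2.4  1.4]  (psi -0.256->-0.260)
```

Call:
arm_command([
  {"dp":[45,0,0],"spin":0},
  {"dp":[45,2,0],"spin":0},
  {"dp":[10,1,20],"spin":0},
  {"dp":[0,0,40],"spin":0},
  {"dp":[0,0,0],"spin":0},
])

```text
clock: 16.9
position: [0.4415, -0.2682, 0.2012]
ee_rot: [0.992, -0.127, -0.002, -0.002]
ft_force: [-0.6, 0.5, 0.5]
grip_width: 0.997
grasp_force: 0.0
```

Run:
```python
from h import *
P,f=go(.438,-.268,.178,-.26)
```

```text
spin 0.006 then dp [-3.4  0.7 23.2]  (psi -0.254->-0.260)
```

Call:
arm_command([
  {"dp":[-2,0,20],"spin":0},
  {"dp":[0,0,5],"spin":0},
  {"dp":[0,0,0],"spin":0},
  {"dp":[0,0,0],"spin":0},
])

```text
clock: 17.3
position: [0.4403, -0.2687, 0.1811]
ee_rot: [0.992, -0.127, 0.001, 0.0]
ft_force: [-0.4, -0.4, 0.3]
grip_width: 1.002
grasp_force: 0.0
```

Call:
arm_command([
  {"dp":[0,0,0],"spin":0},
  {"dp":[0,0,0],"spin":0},
  {"dp":[0,0,0],"spin":0},
  {"dp":[0,0,0],"spin":0},
  {"dp":[0,0,0],"spin":0},
], grip=1)

```text
clock: 17.8
position: [0.44, -0.2687, 0.1807]
ee_rot: [0.992, -0.127, 0.0, 0.001]
ft_force: [-1.9, 0.8, 10.3]
grip_width: 0.56
grasp_force: 61.5
```

Call:
arm_command([
  {"dp":[0,0,-40],"spin":0},
  {"dp":[0,0,-45],"spin":-0.09},
  {"dp":[0,0,-30],"spin":-0.085},
  {"dp":[22,-46,0],"spin":0},
  {"dp":[22,-43,0],"spin":0},
])

```text
clock: 18.3
position: [0.4901, -0.1842, 0.2954]
ee_rot: [0.999, -0.042, 0.001, 0.001]
ft_force: [1.3, 0.7, -4.6]
grip_width: 0.563
grasp_force: 67.0
```

Call:
arm_command([
  {"dp":[22,-44,0],"spin":0},
  {"dp":[22,-44,0],"spin":0},
  {"dp":[22,-44,0],"spin":0},
  {"dp":[15,-30,0],"spin":0},
  {"dp":[0,0,0],"spin":0},
])

```text
clock: 18.8
position: [0.5848, -0.023, 0.2943]
ee_rot: [0.999, -0.036, 0.0, -0.002]
ft_force: [-0.7, 0.3, -5.0]
grip_width: 0.563
grasp_force: 66.9
```

Call:
arm_command([
  {"dp":[0,0,0],"spin":0},
  {"dp":[0,0,0],"spin":0},
  {"dp":[0,0,0],"spin":0},
])

```text
clock: 19.1
position: [0.5835, -0.0305, 0.2943]
ee_rot: [0.999, -0.041, -0.0, 0.0]
ft_force: [-0.8, -0.3, -5.3]
grip_width: 0.56
grasp_force: 66.9
```

Run:
```python
from h import *
o=manip.get_obs();print(o["position"],o["grip_width"],yaw(),o["ft_force"])
P,f=go(.593,-.001,.247,-.08)
```

```text
[ 0.58346971 -0.0305313   0.29432092] 0.5597014355654475 -0.08228055352906001 [-0.81275058 -0.29882665 -5.33573453]
spin -0.002 then dp [  7.1 -30.2  47.3]  (psi -0.082->-0.080)
```

Call:
arm_command([
  {"dp":[4,-15,0],"spin":0},
  {"dp":[3,-15,0],"spin":0},
  {"dp":[0,0,20],"spin":0},
  {"dp":[0,0,15],"spin":0},
  {"dp":[0,0,9],"spin":0},
])

```text
clock: 19.6
position: [0.5928, 0.0005, 0.2489]
ee_rot: [0.999, -0.04, -0.001, 0.0]
ft_force: [-0.2, 0.1, -4.5]
grip_width: 0.566
grasp_force: 66.9
```

Call:
arm_command([
  {"dp":[0,0,1],"spin":0},
  {"dp":[0,0,0],"spin":0},
  {"dp":[0,0,1],"spin":0},
  {"dp":[0,0,0],"spin":0},
])

```text
clock: 20.0
position: [0.5935, 0.0002, 0.2491]
ee_rot: [0.999, -0.04, 0.0, 0.0]
ft_force: [-0.1, 0.0, -5.7]
grip_width: 0.556
grasp_force: 66.9
```

Call:
arm_command([
  {"dp":[0,1,1],"spin":0},
  {"dp":[0,0,1],"spin":0},
  {"dp":[0,0,0],"spin":0},
])

```text
clock: 20.3
position: [0.5933, -0.001, 0.2468]
ee_rot: [0.999, -0.04, 0.0, 0.0]
ft_force: [-1.1, -0.6, -1.9]
grip_width: 0.562
grasp_force: 67.2
```

Call:
arm_command([
  {"dp":[0,0,1],"spin":0},
  {"dp":[0,0,0],"spin":0},
])

```text
clock: 20.5
position: [0.5933, -0.0008, 0.2468]
ee_rot: [0.999, -0.04, 0.0, 0.0]
ft_force: [-5.3, -1.9, 8.2]
grip_width: 0.56
grasp_force: 68.3
```

Call:
arm_command([
  {"dp":[0,0,0],"spin":0},
  {"dp":[0,0,0],"spin":0},
  {"dp":[0,0,0],"spin":0},
], grip=-0.6)

```text
clock: 20.8
position: [0.5933, -0.0006, 0.2457]
ee_rot: [0.999, -0.04, 0.0, -0.0]
ft_force: [0.4, -0.3, -0.5]
grip_width: 0.804
grasp_force: 0.0
```

Call:
arm_command([
  {"dp":[0,0,-10],"spin":0},
  {"dp":[0,0,-40],"spin":0},
  {"dp":[0,0,-40],"spin":0},
  {"dp":[-40,20,0],"spin":-0.15},
  {"dp":[-40,20,0],"spin":-0.15},
])

```text
clock: 21.3
position: [0.5144, -0.038, 0.3374]
ee_rot: [0.994, 0.111, 0.002, 0.0]
ft_force: [0.0, -0.9, 0.6]
grip_width: 0.8
grasp_force: 0.0
```

Call:
arm_command([
  {"dp":[-40,20,0],"spin":-0.15},
  {"dp":[0,0,0],"spin":-0.15},
  {"dp":[0,0,0],"spin":-0.15},
  {"dp":[0,0,0],"spin":-0.15},
  {"dp":[0,0,0],"spin":-0.15},
], grip=-1)

```text
clock: 21.8
position: [0.4849, -0.0636, 0.3367]
ee_rot: [0.889, 0.457, 0.0, 0.0]
ft_force: [0.4, -0.1, -0.2]
grip_width: 0.998
grasp_force: 0.0
```

Call:
arm_command([
  {"dp":[0,0,0],"spin":-0.15},
  {"dp":[0,0,0],"spin":-0.15},
  {"dp":[0,0,0],"spin":-0.15},
  {"dp":[0,0,0],"spin":-0.15},
])

```text
clock: 22.2
position: [0.4849, -0.0635, 0.3366]
ee_rot: [0.714, 0.7, 0.0, 0.0]
ft_force: [0.4, -0.3, -0.2]
grip_width: 1.001
grasp_force: 0.0
```

Run:
```python
from h import *
o=manip.get_obs();print(o["position"],o["joint_pos"].round(2),yaw())
t=viewer.camera("top"); s=viewer.camera("side")
a=cv2.resize(t[170:230,210:330],(800,400),interpolation=cv2.INTER_CUBIC)
cv2.imwrite("pics/c5.png",a); cv2.imwrite("pics/s5.png",s)
# bar: segment deck vs granite (bluish grey brighter than granite) in the top view
k=4; g=cv2.cvtColor(cv2.resize(t,None,fx=k,fy=k,interpolation=cv2.INTER_CUBIC),cv2.COLOR_BGR2GRAY)
m=cv2.inRange(g,121,255)[185*k:225*k,350*k:450*k]
for c in cv2.findContours(m,cv2.RETR_EXTERNAL,cv2.CHAIN_APPROX_NONE)[0]:
    if cv2.contourArea(c)>2000:
        q=(c.reshape(-1,2)+[350*k,185*k]+.5)/k-.5
        print(q.min(0),q.max(0),rect("top",q,.042).round(3))
print("tip expected",proj("top",[.598,.068,.087])[0])
```

```text
[ 0.48492012 -0.06346695  0.33663033] [ 0.92  0.19 -0.95  1.86  0.17  1.17 -0.11] 1.549961548755104
[360.875 196.875] [438.375 210.125] [ 0.589 -0.367 -1.521  0.247  0.04 ]
tip expected [261.06510726 193.48314876]
```

View pics/c5.png

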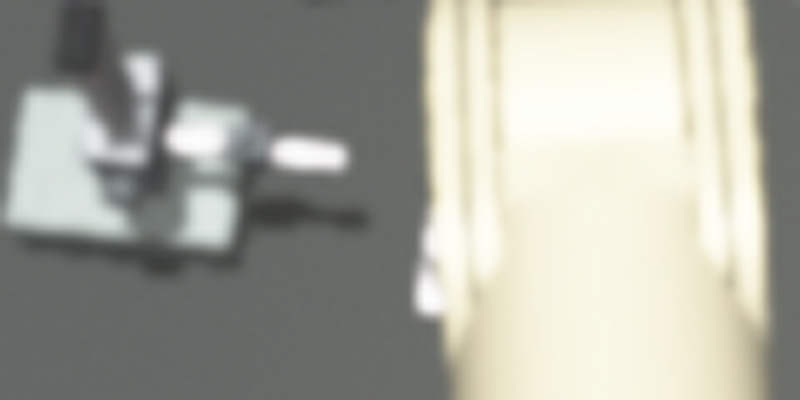

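The arm hides the pile from above. I'll move to the bar and check the pile from there.

Run:
```python
from h import *
t=viewer.camera("top")
k=4; g=cv2.cvtColor(cv2.resize(t,None,fx=k,fy=k,interpolation=cv2.INTER_CUBIC),cv2.COLOR_BGR2GRAY)
up=[];lo=[]
for c in range(366*k,428*k,4):
    col=g[190*k:222*k,c]>121; r=np.where(col)[0]; 
    up.append([(c+.5)/k-.5,190+(r[0]+.0)/k-.5]); lo.append([(c+.5)/k-.5,190+(r[-1]+1)/k-.5])
U=unproj("top",up,.042)[:,:2]; L=unproj("top",lo,.042)[:,:2]
fu=np.polyfit(U[:,1],U[:,0],1); fl=np.polyfit(L[:,1],L[:,0],1); print(fu,fl,"width",(fu[1]-fl[1])+(fu[0]-fl[0])*-.37)
row=g[int(203.5*k),355*k:445*k]; r=np.where(row>121)[0]; e0=355+r[0]/k-.5; e1=355+(r[-1]+1)/k-.5
A=unproj("top",[e0,203.5],.042)[0]; B=unproj("top",[e1,203.5],.056)[0]; print("ends",A,B)
m=(fu+fl)/2; yaw_b=np.arctan2(1,m[0]); yo=(A[1]-.115+B[1]+.115)/2; print("yc from open",A[1]-.115,"from stop",B[1]+.115,"xc",np.polyval(m,yo),"yaw",yaw_b)
o=manip.get_obs(); go(np.polyval(m,yo),yo,.30,yaw_b)
```

```text
[-0.0375047   0.58985342] [-0.04161586  0.55564949] width 0.032682805333024076
ends [ 0.58603336 -0.24252925  0.042     ] [ 0.58886487 -0.48631006  0.056     ]
yc from open -0.3575292469495855 from stop -0.3713100604570258 xc 0.5871679970496918 yaw 1.6103359899751393
spin -0.070 then dp [-304.6   90.3   36.4]  (psi 1.540->1.610)
```

Call:
arm_command([
  {"dp":[-48,14,0],"spin":-0.07},
  {"dp":[-46,13,0],"spin":0},
  {"dp":[-46,13,0],"spin":0},
  {"dp":[-46,13,0],"spin":0},
  {"dp":[-46,13,0],"spin":0},
])

```text
clock: 22.85
position: [0.5576, -0.2957, 0.3361]
ee_rot: [0.694, 0.72, -0.0, 0.0]
ft_force: [0.3, -0.6, 0.7]
grip_width: 0.995
grasp_force: 0.0
```

Call:
arm_command([
  {"dp":[-40,13,0],"spin":0},
  {"dp":[-22,13,20],"spin":0},
  {"dp":[0,0,20],"spin":0},
  {"dp":[0,0,0],"spin":0},
  {"dp":[0,0,0],"spin":0},
])

```text
clock: 23.35
position: [0.586, -0.3539, 0.2963]
ee_rot: [0.693, 0.721, 0.0, -0.0]
ft_force: [-0.9, -0.1, 1.6]
grip_width: 1.001
grasp_force: 0.0
```

Run:
```python
from h import *
o=manip.get_obs();print(o["position"],o["joint_pos"].round(2),yaw())
go(.587,-.360,.188,1.61)
t=viewer.camera("top"); s=viewer.camera("side")
a=cv2.resize(t[170:230,210:310],(500,300),interpolation=cv2.INTER_CUBIC)
b=cv2.resize(s[230:330,230:310],(320,400),interpolation=cv2.INTER_CUBIC)
cv2.imwrite("pics/c6.png",np.hstack([np.vstack([a,np.zeros((100,500,3),np.uint8)])[:, :480],b]))
for p,r in blobs("top",t,140,255,.018):
    if .4<r[0]<.5 and r[3]<.12: print(p.round(),r.round(3))
for p,r in blobs("top",t,225,255,.084):
    if abs(p-[284,198]).max()<12: print("pile",p.round(1),r.round(3))
```

```text
[ 0.58604714 -0.3539017   0.29632414] [ 0.97  0.64 -0.73  1.38  0.43  1.28  0.25] 1.6116597825468522
spin 0.002 then dp [ -6.1   0.7 108.3]  (psi 1.612->1.610)
[199. 242.] [0.454 0.266 0.116 0.071 0.046]
[163. 246.] [ 0.439  0.38  -0.259  0.087  0.057]
[  6. 238.] [0.448 0.913 0.067 0.065 0.04 ]
[181. 228.] [0.5   0.326 1.527 0.053 0.037]
pile [293.9 203.7] [ 0.57  -0.033 -0.113  0.094  0.014]
pile [283.1 196.8] [ 0.591  0.    -0.083  0.081  0.051]
```

View pics/c6.png

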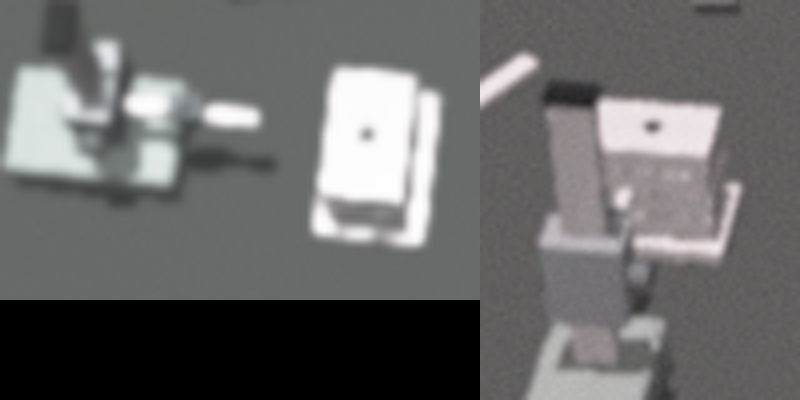

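The crops show the four-plate pile square on the pad, with its top at z=84 measuring 81x51 mm at (0.591,0). The scriber tip is at top-view pixel (262,193). I'll confirm the 84 mm setting from the shadow and the finder.

Run:
```python
from h import *
for c in("top","side"):
    viewer.camera(c)
    for g in("gauge3_mark","gauge4_mark","gauge5_mark"):
        print(c,g,[(round(d["score"],2),np.round(d["position"],3).tolist()) for d in finder.find_in(c,g)])
S=unproj("top",[264.2,202.3],0)[0]
for z in(.066,.084,.102):
    T=np.array([.5967,.069,z]); print(z,"light slope per m",((S-T)[:2]/z).round(3))
B=unproj("top",[234,210],0)[0]; print("beam shadow?",((B-[.606,.163,0])[:2]/.235).round(3))
t=viewer.camera("top"); 
cv2.imwrite("pics/c7.png",cv2.resize(t[185:235,205:305],(800,400),interpolation=cv2.INTER_CUBIC))
# side: blade tip test, gray values along vertical line near tip col
s=cv2.cvtColor(viewer.camera("side"),cv2.COLOR_BGR2GRAY); print(s[268:290,258:274])
for z in(.084,.102): print(z,proj("side",[[.5967,.069,z],[.5967,.069,z+.005],[.599,.095,z],[.599,.095,z+.005]]).round(1).tolist())
```

```text
top gauge3_mark []
top gauge4_mark [(0.83, [0.595, 0.158, 0.032])]
top gauge5_mark []
side gauge3_mark []
side gauge4_mark [(0.94, [0.607, 0.175, 0.052])]
side gauge5_mark [(0.68, [0.573, 0.026, 0.02])]
0.066 light slope per m [-0.041 -0.031]
0.084 light slope per m [-0.032 -0.024]
0.102 light slope per m [-0.027 -0.02 ]
beam shadow? [-0.17   0.004]
[[135 121 129 156 165 165 165 162 161 160 161 163 171 175 182 182]
 [134 121 119 138 148 149 141 142 143 146 146 149 150 150 155 156]
 [138 121 121 135 141 145 145 143 143 144 145 143 146 145 143 145]
 [138 122 123 136 146 149 148 143 137 144 144 150 148 149 146 145]
 [141 127 119 134 145 146 153 144 134 136 142 152 152 158 152 145]
 [140 133 121 137 144 148 145 145 136 136 147 151 155 152 152 144]
 [147 140 126 135 142 146 141 140 139 142 146 148 148 150 143 142]
 [143 136 123 128 139 142 141 144 148 148 145 148 147 143 142 143]
 [141 137 118 122 135 144 155 169 168 164 149 145 142 144 144 140]
 [148 132 113 112 132 149 179 195 200 188 159 142 146 149 144 138]
 [143 135 111 110 132 162 200 222 220 195 156 144 145 145 143 131]
 [141 132 1
[... 168 characters left out ...]
 147 143 144 140 141]
 [143 138 120 106 101 109 141 158 151 143 146 150 150 148 138 137]
 [145 142 128 103  87  96 113 126 133 144 154 160 162 149 141 136]
 [147 144 130 107  92  99 115 132 145 151 155 163 157 150 138 135]
 [144 143 136 112 101 108 122 138 155 154 149 150 150 143 142 139]
 [145 143 139 113 101  99 111 133 150 143 139 139 142 141 143 145]
 [147 143 133 111  98  97 105 126 144 131 126 141 139 139 143 144]
 [154 149 139 123 119 112 120 139 137 124 132 151 153 158 164 163]
 [166 164 159 153 148 148 144 148 138 120 150 185 195 196 196 196]]
0.084 [[265.9, 278.0], [265.8, 276.4], [263.5, 284.7], [263.4, 283.2]]
0.102 [[265.5, 272.3], [265.3, 270.7], [263.1, 279.0], [262.9, 277.4]]
```

View pics/c7.png

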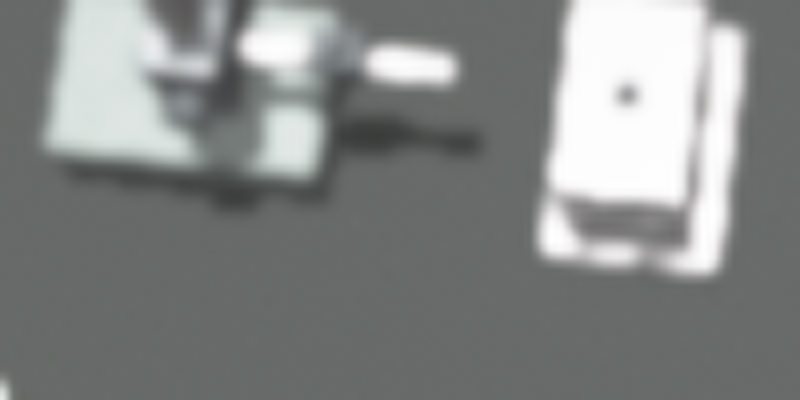

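The side-view tip pixels (265,276 to 282) match the 84 mm prediction of 276.4, and the finder agrees, so four plates is right. Now grasping the bar.

Call:
arm_command([
  {"dp":[-6,1,30],"spin":0},
  {"dp":[0,0,40],"spin":0},
  {"dp":[0,0,28],"spin":0},
  {"dp":[0,0,10],"spin":0},
  {"dp":[0,0,0],"spin":0},
])

```text
clock: 24.45
position: [0.5869, -0.3603, 0.1867]
ee_rot: [0.692, 0.722, 0.0, -0.001]
ft_force: [-0.5, 0.5, 1.1]
grip_width: 1.001
grasp_force: 0.0
```

Call:
arm_command([
  {"dp":[0,0,0],"spin":0},
  {"dp":[0,0,0],"spin":0},
  {"dp":[0,0,0],"spin":0},
])

```text
clock: 24.75
position: [0.5876, -0.3607, 0.1895]
ee_rot: [0.692, 0.722, 0.0, 0.001]
ft_force: [0.1, 0.2, 0.1]
grip_width: 0.997
grasp_force: 0.0
```

Run:
```python
from h import *
o=manip.get_obs();print(o["position"],yaw(),o["ft_force"])
go(.587,-.360,.188,1.61)
```

```text
[ 0.58762531 -0.3607039   0.18946566] 1.613163507732959 [0.06117516 0.1943263  0.08617074]
spin 0.003 then dp [ 0.7 -0.6  1.5]  (psi 1.613->1.610)
```

Call:
arm_command([
  {"dp":[0,0,0],"spin":0},
  {"dp":[0,0,0],"spin":0},
  {"dp":[0,0,0],"spin":0},
  {"dp":[0,0,0],"spin":0},
  {"dp":[0,0,0],"spin":0},
], grip=1, newtons=50)

```text
clock: 25.25
position: [0.5872, -0.3605, 0.1881]
ee_rot: [0.692, 0.722, 0.0, 0.0]
ft_force: [-1.0, -0.1, 1.8]
grip_width: 0.364
grasp_force: 51.2
```

Call:
arm_command([
  {"dp":[0,0,0],"spin":0},
  {"dp":[0,0,0],"spin":0},
  {"dp":[0,0,0],"spin":0},
])

```text
clock: 25.55
position: [0.5872, -0.3605, 0.1881]
ee_rot: [0.692, 0.722, 0.0, 0.0]
ft_force: [-1.9, 0.4, 4.4]
grip_width: 0.361
grasp_force: 51.3
```

Call:
arm_command([
  {"dp":[0,0,-20],"spin":0},
  {"dp":[0,0,-40],"spin":0},
  {"dp":[0,0,-40],"spin":0},
  {"dp":[0,0,-15],"spin":0.06},
  {"dp":[0,0,0],"spin":0.062},
])

```text
clock: 26.05
position: [0.5877, -0.3603, 0.3068]
ee_rot: [0.735, 0.678, 0.001, 0.002]
ft_force: [0.6, 0.7, -7.9]
grip_width: 0.365
grasp_force: 51.6
```

Run:
```python
from h import *
o=manip.get_obs();print(o["position"],yaw(),o["ft_force"],o["grip_width"])
go(.584,-.0997,o["position"][2],1.488)
```

```text
[ 0.58770613 -0.36034447  0.30683084] 1.4892270160277685 [ 0.58086943  0.7347105  -7.85961952] 0.3653350464895996
spin 0.001 then dp [259.4 -25.2  -0. ]  (psi 1.489->1.488)
```

Call:
arm_command([
  {"dp":[20,-2,0],"spin":0},
  {"dp":[35,-3,0],"spin":0},
  {"dp":[40,-4,0],"spin":0},
  {"dp":[40,-4,0],"spin":0},
  {"dp":[40,-4,0],"spin":0},
])

```text
clock: 26.55
position: [0.5834, -0.1829, 0.3031]
ee_rot: [0.735, 0.679, -0.0, -0.0]
ft_force: [0.2, 0.1, -7.0]
grip_width: 0.362
grasp_force: 51.5
```

Call:
arm_command([
  {"dp":[40,-4,0],"spin":0},
  {"dp":[30,-3,0],"spin":0},
  {"dp":[14,-1,0],"spin":0},
  {"dp":[0,0,0],"spin":0},
  {"dp":[0,0,0],"spin":0},
])

```text
clock: 27.05
position: [0.5826, -0.1011, 0.303]
ee_rot: [0.735, 0.678, -0.0, 0.0]
ft_force: [0.4, -0.8, -7.6]
grip_width: 0.368
grasp_force: 51.5
```

Run:
```python
from h import *
o=manip.get_obs();print(o["position"],yaw(),o["ft_force"],o["grip_width"])
go(.584,-.0997,.274,1.488)
s=viewer.camera("side"); t=viewer.camera("top")
cv2.imwrite("pics/c8.png",np.hstack([cv2.resize(s[190:330,220:360],(400,400),interpolation=cv2.INTER_CUBIC),cv2.resize(t[150:250,260:360],(400,400),interpolation=cv2.INTER_CUBIC)]))
```

```text
[ 0.58264116 -0.1010542   0.30300045] 1.4910797549513644 [ 0.36880603 -0.79845371 -7.62152539] 0.3683477733574157
spin 0.003 then dp [ 1.5  1.2 29. ]  (psi 1.491->1.488)
```

View pics/c8.png

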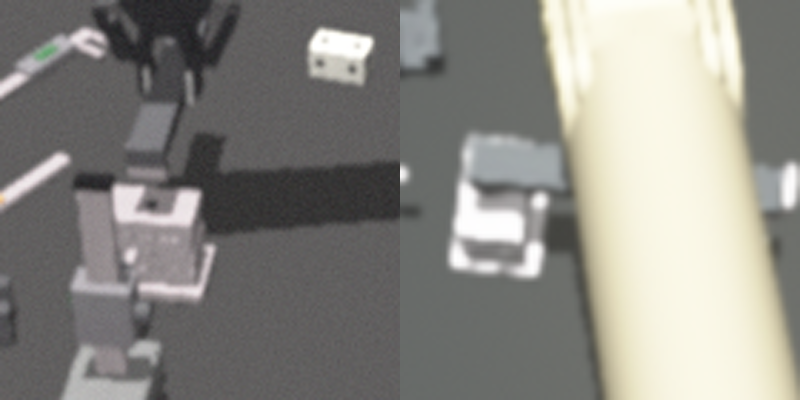

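The side crop shows the bar gripped level over the pile. The top crop shows its open end at about (277.5,190). I'll do a quick length check and then lower.

Run:
```python
from h import *
o=manip.get_obs(); b=o["position"][:2]; z=o["position"][2]-.1881+.042; u=np.array([np.cos(1.488),np.sin(1.488)])
print("pred ends px",proj("top",[np.r_[b+.115*u,z],np.r_[b-.115*u,z],np.r_[b-.119*u,z+.014]]).round(1).tolist())
t=cv2.cvtColor(viewer.camera("top"),cv2.COLOR_BGR2GRAY)
print(t[189,270:300].tolist()); print(t[196,345:365].tolist()); print(t[186:206,280].tolist())
```

```text
pred ends px [[277.4, 189.0], [356.1, 197.2], [357.9, 196.0]]
[106, 106, 107, 107, 117, 172, 225, 223, 193, 172, 167, 166, 166, 166, 167, 167, 167, 168, 167, 168, 167, 168, 166, 167, 168, 168, 167, 167, 165, 154]
[215, 203, 189, 174, 164, 162, 161, 161, 161, 166, 202, 240, 249, 242, 196, 133, 112, 110, 110, 110]
[171, 167, 168, 167, 166, 165, 165, 161, 146, 115, 91, 103, 136, 161, 170, 176, 210, 243, 252, 253]
```

Call:
arm_command([
  {"dp":[1.5,1,12],"spin":0},
  {"dp":[0,0,10],"spin":0},
  {"dp":[0,0,4],"spin":0},
  {"dp":[0,0,0],"spin":0},
  {"dp":[0,0,0],"spin":0},
], newtons=25)

```text
clock: 27.7
position: [0.584, -0.0989, 0.2769]
ee_rot: [0.735, 0.679, 0.0, -0.0]
ft_force: [0.4, -0.3, -6.7]
grip_width: 0.361
grasp_force: 51.4
```

Call:
arm_command([
  {"dp":[0,0,2],"spin":0},
  {"dp":[0,0,2],"spin":0},
  {"dp":[0,0,2],"spin":0},
  {"dp":[0,0,2],"spin":0},
  {"dp":[0,0,0],"spin":0},
], grip=1, newtons=25)

```text
clock: 28.2
position: [0.5841, -0.0993, 0.2692]
ee_rot: [0.735, 0.678, 0.0, 0.0]
ft_force: [-0.4, -2.2, -2.1]
grip_width: 0.365
grasp_force: 52.2
```

Call:
arm_command([
  {"dp":[0,0,2],"spin":0},
  {"dp":[0,0,2],"spin":0},
  {"dp":[0,0,2],"spin":0},
  {"dp":[0,0,2],"spin":0},
  {"dp":[0,0,0],"spin":0},
])

```text
clock: 28.7
position: [0.5839, -0.0989, 0.2606]
ee_rot: [0.735, 0.678, 0.0, -0.0]
ft_force: [1.0, -2.1, -1.4]
grip_width: 0.365
grasp_force: 52.2
```

Call:
arm_command([
  {"dp":[0,0,3],"spin":0},
  {"dp":[0,0,3],"spin":0},
  {"dp":[0,0,3],"spin":0},
  {"dp":[0,0,3],"spin":0},
  {"dp":[0,0,3],"spin":0},
])

```text
clock: 29.2
position: [0.5838, -0.0988, 0.2455]
ee_rot: [0.735, 0.679, 0.0, -0.0]
ft_force: [-0.4, -2.1, -2.6]
grip_width: 0.362
grasp_force: 52.5
```

Call:
arm_command([
  {"dp":[0,0,3],"spin":0},
  {"dp":[0,0,3],"spin":0},
  {"dp":[0,0,3],"spin":0},
  {"dp":[0,0,2],"spin":0},
  {"dp":[0,0,0],"spin":0},
])

```text
clock: 29.7
position: [0.5839, -0.0988, 0.2345]
ee_rot: [0.735, 0.679, 0.0, -0.0]
ft_force: [0.1, -2.7, -3.5]
grip_width: 0.366
grasp_force: 52.7
```

Call:
arm_command([
  {"dp":[0,0,2],"spin":0},
  {"dp":[0,0,2],"spin":0},
  {"dp":[0,0,1],"spin":0},
  {"dp":[0,0,0],"spin":0},
])

```text
clock: 30.1
position: [0.5839, -0.0987, 0.2298]
ee_rot: [0.735, 0.679, 0.0, -0.0]
ft_force: [-0.2, -0.8, -2.6]
grip_width: 0.367
grasp_force: 53.1
```

Run:
```python
from h import *
o=manip.get_obs(); print(o["position"],o["ft_force"])
s=viewer.camera("side"); t=viewer.camera("top")
for p,r in blobs("top",t,225,255,.084):
    if abs(p-[284,198]).max()<12: print("pile",p.round(1),r.round(3))
cv2.imwrite("pics/c9.png",np.hstack([cv2.resize(s[190:330,220:360],(400,400),interpolation=cv2.INTER_CUBIC),cv2.resize(t[150:250,260:360],(400,400),interpolation=cv2.INTER_CUBIC)]))
```

```text
[ 0.58391929 -0.09869701  0.22976998] [-0.20719618 -0.82818291 -2.6364707 ]
pile [281.6 196.2] [ 0.591  0.001 -0.066  0.081  0.051]
```

View pics/c9.png

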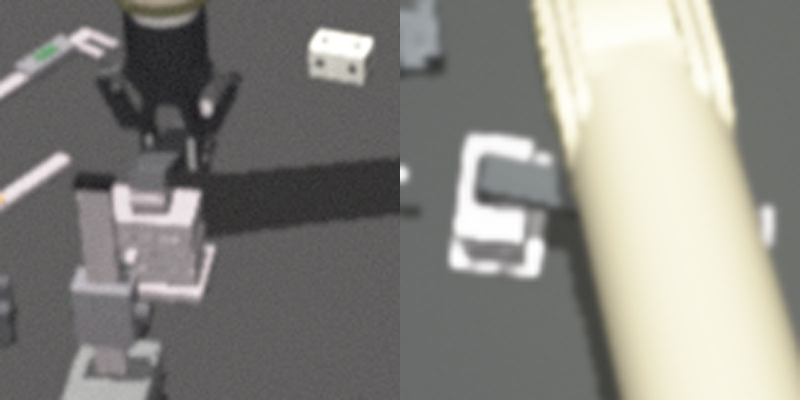

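The bar has pivoted with its roller on the pile, and the pile hasn't moved. I'll lower until the low roller touches.

Call:
arm_command([
  {"dp":[0,0,1],"spin":0},
  {"dp":[0,0,1],"spin":0},
  {"dp":[0,0,0],"spin":0},
])

```text
clock: 30.5
position: [0.584, -0.0986, 0.228]
ee_rot: [0.735, 0.679, 0.0, -0.0]
ft_force: [-0.6, -0.1, -0.6]
grip_width: 0.362
grasp_force: 53.5
```

Call:
arm_command([
  {"dp":[0,0,1],"spin":0},
  {"dp":[0,0,1],"spin":0},
  {"dp":[0,0,0],"spin":0},
])

```text
clock: 30.8
position: [0.5841, -0.0985, 0.2278]
ee_rot: [0.735, 0.679, -0.0, 0.0]
ft_force: [-10.1, 1.0, 18.5]
grip_width: 0.368
grasp_force: 56.1
```

Call:
arm_command([
  {"dp":[0,0,-2],"spin":0},
  {"dp":[0,0,0],"spin":0},
])

```text
clock: 31.0
position: [0.5839, -0.0988, 0.2279]
ee_rot: [0.735, 0.679, 0.0, 0.0]
ft_force: [-1.6, 1.5, 3.3]
grip_width: 0.365
grasp_force: 53.9
```

Call:
arm_command([
  {"dp":[0,0,0],"spin":0},
  {"dp":[0,0,0],"spin":0},
  {"dp":[0,0,0],"spin":0},
  {"dp":[0,0,0],"spin":0},
], grip=-0.4)

```text
clock: 31.4
position: [0.584, -0.099, 0.2279]
ee_rot: [0.735, 0.678, 0.0, 0.0]
ft_force: [-0.4, -0.2, 0.1]
grip_width: 0.698
grasp_force: 0.0
```

Call:
arm_command([
  {"dp":[0,0,-10],"spin":0},
  {"dp":[0,0,-30],"spin":0},
  {"dp":[0,0,-40],"spin":0},
  {"dp":[0,40,-30],"spin":0},
  {"dp":[-30,40,0],"spin":0},
])

```text
clock: 31.9
position: [0.6631, -0.1307, 0.3453]
ee_rot: [0.733, 0.681, 0.004, 0.003]
ft_force: [2.0, -0.1, 2.1]
grip_width: 0.7
grasp_force: 0.0
```

Call:
arm_command([
  {"dp":[-50,0,0],"spin":0},
  {"dp":[-50,0,0],"spin":0},
  {"dp":[-50,0,0],"spin":0},
  {"dp":[-50,0,0],"spin":0},
  {"dp":[-45,0,0],"spin":0},
], grip=-1)

```text
clock: 32.4
position: [0.641, -0.3823, 0.3388]
ee_rot: [0.735, 0.678, 0.0, 0.0]
ft_force: [-0.2, -0.0, -0.0]
grip_width: 1.003
grasp_force: 0.0
```

Run:
```python
from h import *
o=manip.get_obs(); print(o["position"],o["ft_force"],yaw())
s=viewer.camera("side"); t=viewer.camera("top")
for p,r in blobs("top",t,140,255,.036):
    if .4<r[0]<.5 and r[3]<.12: print(p.round(1),r.round(3))
for n,im in(("top",t),("side",s)):
  print(n,[(round(d["score"],2),np.round(d["position"],3).tolist()) for d in finder.find_in(n,"insert0_c")])
u=np.array([np.cos(1.488),np.sin(1.488)]); th=np.arcsin(.084/.2); pc=np.array([.592,-.0005])
cv2.imwrite("pics/c10.png",np.hstack([cv2.resize(s[190:330,220:360],(400,400),interpolation=cv2.INTER_CUBIC),cv2.resize(t[160:260,265:415],(400,267),interpolation=cv2.INTER_CUBIC) if 0 else cv2.resize(t[160:260,270:370],(400,400),interpolation=cv2.INTER_CUBIC)]))
```

```text
[ 0.64095553 -0.38231161  0.33876443] [-0.21883565 -0.01068359 -0.00677011] 1.4900623338937322
[199.1 242.4] [0.451 0.261 0.117 0.07  0.045]
[163.2 245.9] [ 0.436  0.374 -0.258  0.086  0.057]
[181.3 227.8] [0.496 0.321 1.522 0.052 0.036]
top [(0.56, [0.552, -0.0, 0.044]), (0.5, [0.448, 0.26, 0.038])]
side []
```

View pics/c10.png

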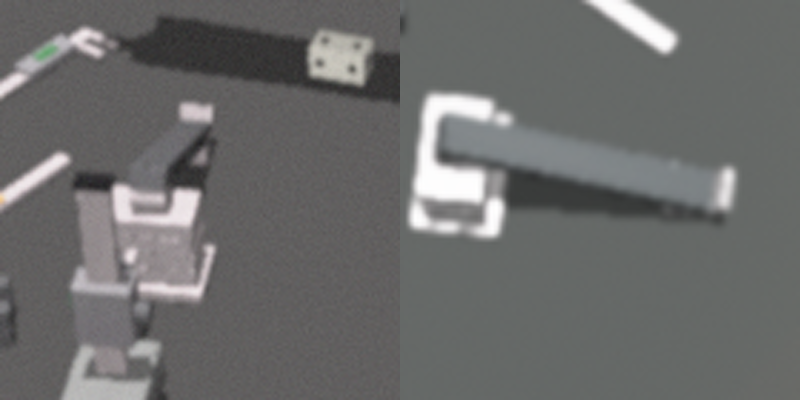

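The bar rests on the pile and the granite, with its open end over the pile. Step 2 should be met. I've now used all 14 pictures, so from here I check by numbers. Next I'll verify the bar's pose against the prediction and locate the second insert.

```bash
cat >> h.py <<'E'
U=np.array([np.cos(1.488),np.sin(1.488)]); TH=np.arcsin(.42)
def bar(l,w,h,c=(.584,-.0988),U=U):
    "bar-local (along, across, above roller underside) to world, bar_c at c"
    V=np.array([-U[1],U[0]]); a=l*np.cos(TH)-(h-.031)*np.sin(TH)
    return np.r_[np.array(c)+a*U+w*V, .0713+l*np.sin(TH)+(h-.031)*np.cos(TH)]
E
python3 - <<'E'
from h import *
t=viewer.camera("top"); k=4
g=cv2.cvtColor(cv2.resize(t,None,fx=k,fy=k,interpolation=cv2.INTER_CUBIC),cv2.COLOR_BGR2GRAY)
print("pred open/low deck mid",proj("top",[bar(.115,0,.042),bar(-.115,0,.042),bar(-.119,0,.056)]).round(1).tolist())
print("pred corners",proj("top",[bar(.05,.016,.042),bar(.05,-.016,.042),bar(-.09,.016,.042),bar(-.09,-.016,.042)]).round(1).tolist())
for l in(.05,-.09):
    p=proj("top",[bar(l,0,.042)])[0]; c=int(p[0]); print(c,int(p[1])-10,cv2.cvtColor(t,cv2.COLOR_BGR2GRAY)[int(p[1])-10:int(p[1])+12,c].tolist())
p=proj("top",[bar(-.115,0,.042)])[0].astype(int); print(p[0]-10,cv2.cvtColor(t,cv2.COLOR_BGR2GRAY)[p[1],p[0]-10:p[0]+12].tolist())
p=proj("top",[bar(.115,0,.042)])[0].astype(int); print(p[0]-10,cv2.cvtColor(t,cv2.COLOR_BGR2GRAY)[p[1],p[0]-10:p[0]+12].tolist())
c=proj("top",[.449,-.391,.036])[0].astype(int); print(c, t[c[1]-10:c[1]+12:2,c[0]-14:c[0]+14:2,1])
s=viewer.camera("side")
for th in(140,120):
  for p,r in blobs("top",t,th,255,.036):
    if .4<r[0]<.5 and -.5<r[1]<-.3: print("insB",th,p,r.round(3))
for p,r in blobs("side",s,115,255,.036):
    if .4<r[0]<.5 and -.5<r[1]<-.3: print("insB side",p,r.round(3))
E
```

```text
pred open/low deck mid [[282.1, 191.8], [349.4, 207.3], [352.7, 206.8]]
pred corners [[301.4, 201.4], [302.6, 191.3], [342.0, 210.6], [343.0, 200.9]]
302 186 [104, 103, 104, 104, 105, 109, 121, 130, 133, 135, 135, 135, 135, 133, 130, 119, 91, 62, 53, 57, 59, 59]
342 195 [104, 104, 104, 104, 105, 109, 119, 127, 129, 130, 129, 129, 128, 128, 127, 119, 98, 76, 72, 77, 88, 100]
339 [129, 129, 129, 128, 129, 129, 129, 129, 135, 149, 173, 203, 221, 204, 157, 117, 105, 105, 104, 104, 104, 104]
272 [103, 103, 116, 180, 238, 246, 230, 170, 121, 123, 133, 135, 135, 135, 135, 135, 137, 138, 141, 141, 141, 148]
[407 247] [[ 66  66  67  79 131 172 195 214 227 234 240 243 245 247]
 [ 68  67  68  89 144 178 200 216 229 236 240 244 246 248]
 [122  95  78  99 153 183 203 220 230 237 241 244 246 248]
 [213 189 172 133 161 187 207 223 232 238 242 244 246 248]
 [213 156 193 154 168 191 211 225 233 239 242 245 247 249]
 [212 148 180 149 174 196 214 227 235 240 243 245 247 249]
 [225 221 193 152 179 200 217 229 236 241 243 246 248 249]
 [226 226 174 158 183 204 220 231 237 241 244 246 248 249]
 [226 222 160 163 187 205 218 229 235 239 243 246 248 249]
 [202 209 146 151 162 167 173 183 190 194 209 216 228 238]
 [132 163 112 115 123 129 137 143 151 155 160 164 173 181]]
insB side [338.64575812 209.37048736] [ 0.434 -0.321  1.457  0.102  0.068]
```

The bar pose matches the prediction within about 1 mm. Insert B looks to have been knocked since the start, from side pixel (335,202) to (339,209), so I'll re-measure it later. I'll fetch insert A first.

Run:
```python
from h import *
P,f=go(.46,-.10,.339,1.49); P,f=go(.451,.261,.339,.117,P,f)
```

```text
spin 0.003 then dp [ 262.4 -204.1   -0.6]  (psi 1.493->1.490)
spin 1.373 then dp [  33.2 -359.6   -0. ]  (psi 1.490->0.117)
```

Call:
arm_command([
  {"dp":[20,40,0],"spin":0.14},
  {"dp":[20,40,0],"spin":0.14},
  {"dp":[20,40,0],"spin":0.14},
  {"dp":[20,40,0],"spin":0.14},
  {"dp":[0,0,0],"spin":0.14},
])

```text
clock: 33.2
position: [0.8047, -0.3457, 0.3344]
ee_rot: [0.912, 0.41, 0.001, -0.003]
ft_force: [-1.6, 0.4, -2.1]
grip_width: 1.002
grasp_force: 0.0
```

Call:
arm_command([
  {"dp":[0,0,0],"spin":0.14},
  {"dp":[0,0,0],"spin":0.14},
  {"dp":[0,0,0],"spin":0.14},
  {"dp":[0,0,0],"spin":0.14},
  {"dp":[0,0,0],"spin":0.113},
])

```text
clock: 33.7
position: [0.8013, -0.348, 0.3392]
ee_rot: [0.996, 0.084, 0.001, -0.001]
ft_force: [1.0, -0.6, -0.2]
grip_width: 0.997
grasp_force: 0.0
```

Run:
```python
from h import *
o=manip.get_obs(); print(o["position"],yaw(),o["joint_pos"].round(2))
go(.451,.261,.339,.117)
```

```text
[ 0.80127427 -0.34802756  0.33916949] 0.16857082673501875 [ 0.48  1.05 -0.48  0.49  0.41  1.64 -1.14]
spin 0.052 then dp [-2.768e+02 -6.458e+02  2.000e-01]  (psi 0.169->0.117)
```

I used the wrong sign on that shift, so the tool moved to free space at +x; nothing was touched. Rerouting in x first, then y.

Call:
arm_command([
  {"dp":[-48,-8,0],"spin":0.052},
  {"dp":[-48,-6,0],"spin":0},
  {"dp":[-48,-6,0],"spin":0},
  {"dp":[-48,-6,0],"spin":0},
  {"dp":[-48,-6,0],"spin":0},
])

```text
clock: 34.2
position: [0.5794, -0.352, 0.3398]
ee_rot: [0.998, 0.069, 0.001, -0.001]
ft_force: [1.0, -0.9, 1.0]
grip_width: 0.998
grasp_force: 0.0
```

Call:
arm_command([
  {"dp":[-48,-10,0],"spin":0},
  {"dp":[-30,-38,0],"spin":0},
  {"dp":[0,-48,0],"spin":0},
  {"dp":[0,-48,0],"spin":0},
  {"dp":[0,-48,0],"spin":0},
])

```text
clock: 34.7
position: [0.477, -0.1712, 0.3401]
ee_rot: [0.998, 0.069, 0.001, -0.001]
ft_force: [0.4, 0.3, 0.4]
grip_width: 1.004
grasp_force: 0.0
```

Call:
arm_command([
  {"dp":[4,-48,0],"spin":0},
  {"dp":[4,-48,0],"spin":0},
  {"dp":[4,-48,0],"spin":0},
  {"dp":[4,-48,0],"spin":0},
  {"dp":[4,-48,0],"spin":0},
])

```text
clock: 35.2
position: [0.4637, 0.0694, 0.3407]
ee_rot: [0.998, 0.069, 0.001, -0.0]
ft_force: [2.3, -0.6, -0.4]
grip_width: 1.0
grasp_force: 0.0
```

Run:
```python
from h import *
o=manip.get_obs(); print(o["position"],yaw())
go(.451,.261,.339,.117)
t=viewer.camera("top")
for p,r in blobs("top",t,150,255,.036):
    if .35<r[0]<.55 and r[3]<.08: print("B",p,r.round(3))
```

```text
[0.46365564 0.06938929 0.34069359] 0.13879851071985766
spin 0.022 then dp [   9.8 -191.8    1.7]  (psi 0.139->0.117)
B [630.7553681  258.41180982] [ 0.43  -1.135  1.501  0.067  0.012]
B [393.68825301 251.68323293] [ 0.435 -0.346 -0.264  0.069  0.044]
B [199.1640625  242.40429688] [0.451 0.261 0.117 0.069 0.044]
B [181.39880952 227.81018519] [0.496 0.321 1.527 0.051 0.035]
```

Call:
arm_command([
  {"dp":[2,-48,0],"spin":0.022},
  {"dp":[2,-48,0],"spin":0},
  {"dp":[2,-48,0],"spin":0},
  {"dp":[3,-46,0],"spin":0},
  {"dp":[0,0,40],"spin":0},
])

```text
clock: 35.75
position: [0.4493, 0.2643, 0.3051]
ee_rot: [0.998, 0.062, 0.005, -0.004]
ft_force: [0.5, -1.0, -0.1]
grip_width: 1.003
grasp_force: 0.0
```

Call:
arm_command([
  {"dp":[0,0,40],"spin":0},
  {"dp":[0,0,30],"spin":0},
  {"dp":[0,0,0],"spin":0},
  {"dp":[0,0,0],"spin":0},
  {"dp":[0,0,0],"spin":0},
])

```text
clock: 36.25
position: [0.4517, 0.2568, 0.2328]
ee_rot: [0.998, 0.057, 0.002, -0.002]
ft_force: [-0.5, 0.2, 0.4]
grip_width: 1.002
grasp_force: 0.0
```

Run:
```python
from h import *
o=manip.get_obs(); print(o["position"],yaw())
go(.451,.261,.188,.117)
```

```text
[0.45173602 0.25680964 0.2328132 ] 0.11478023040581432
spin -0.002 then dp [-0.2 -4.2 44.8]  (psi 0.115->0.117)
```

Call:
arm_command([
  {"dp":[0,-4,20],"spin":0},
  {"dp":[0,0,16],"spin":0},
  {"dp":[0,0,8],"spin":0},
  {"dp":[0,0,0],"spin":0},
  {"dp":[0,0,0],"spin":0},
])

```text
clock: 36.75
position: [0.4512, 0.2602, 0.1872]
ee_rot: [0.998, 0.057, 0.001, -0.001]
ft_force: [-0.8, -0.4, -0.1]
grip_width: 1.0
grasp_force: 0.0
```

Call:
arm_command([
  {"dp":[0,0,0],"spin":0},
  {"dp":[0,0,0],"spin":0},
  {"dp":[0,0,0],"spin":0},
  {"dp":[0,0,0],"spin":0},
  {"dp":[0,0,0],"spin":0},
], grip=1, newtons=20)

```text
clock: 37.25
position: [0.4512, 0.2601, 0.1871]
ee_rot: [0.998, 0.057, 0.001, -0.001]
ft_force: [-1.8, -1.7, 5.0]
grip_width: 0.417
grasp_force: 21.6
```

Call:
arm_command([
  {"dp":[0,0,-10],"spin":0},
  {"dp":[0,0,-30],"spin":0},
  {"dp":[0,0,-50],"spin":0},
  {"dp":[0,0,-30],"spin":0},
  {"dp":[0,0,0],"spin":0},
])

```text
clock: 37.75
position: [0.4514, 0.2609, 0.3111]
ee_rot: [0.998, 0.057, 0.004, -0.002]
ft_force: [1.1, 0.0, -2.7]
grip_width: 0.414
grasp_force: 21.2
```

Call:
arm_command([
  {"dp":[0,48,0],"spin":0},
  {"dp":[0,48,0],"spin":0},
  {"dp":[0,48,0],"spin":0},
  {"dp":[0,48,0],"spin":0},
  {"dp":[0,48,0],"spin":0},
])

```text
clock: 38.25
position: [0.4774, 0.0192, 0.3054]
ee_rot: [0.998, 0.057, 0.0, -0.001]
ft_force: [0.6, -0.0, -3.3]
grip_width: 0.42
grasp_force: 21.5
```

Call:
arm_command([
  {"dp":[0,48,0],"spin":0},
  {"dp":[0,48,0],"spin":0},
  {"dp":[0,48,0],"spin":0},
  {"dp":[0,30,0],"spin":0},
  {"dp":[0,0,0],"spin":-0.14},
])

```text
clock: 38.75
position: [0.4971, -0.1568, 0.3044]
ee_rot: [0.992, 0.124, 0.0, -0.001]
ft_force: [-0.5, 1.0, -2.9]
grip_width: 0.42
grasp_force: 21.6
```

Call:
arm_command([
  {"dp":[0,0,0],"spin":-0.14},
  {"dp":[0,0,0],"spin":-0.14},
  {"dp":[0,0,0],"spin":-0.14},
  {"dp":[0,0,0],"spin":-0.14},
  {"dp":[0,0,0],"spin":-0.14},
])

```text
clock: 39.25
position: [0.4974, -0.1514, 0.3047]
ee_rot: [0.887, 0.462, 0.001, -0.001]
ft_force: [0.9, 0.6, -2.1]
grip_width: 0.417
grasp_force: 21.5
```

Call:
arm_command([
  {"dp":[0,0,0],"spin":-0.14},
  {"dp":[0,0,0],"spin":-0.14},
  {"dp":[0,0,0],"spin":-0.14},
  {"dp":[0,0,0],"spin":-0.11},
  {"dp":[0,0,0],"spin":0},
])

```text
clock: 39.75
position: [0.4975, -0.1515, 0.3048]
ee_rot: [0.736, 0.676, 0.001, -0.001]
ft_force: [-0.1, 0.1, -3.0]
grip_width: 0.413
grasp_force: 21.6
```

Run:
```python
from h import *
o=manip.get_obs(); print(o["position"],yaw(),o["grip_width"],o["ft_force"])
C=bar(-.078,0,.060); print("C",C,"final TCP z",C[2]-.018+.1871)
a=(C[:2]-[.584,-.0988])@U+.03; l=(a+.011*np.sin(TH))/np.cos(TH); print("contact TCP z",.0713+l*np.sin(TH)+.011*np.cos(TH)+.1871)
go(C[0],C[1],o["position"][2],1.488)
```

```text
[ 0.49746583 -0.1515448   0.3047785 ] 1.4858830903123939 0.41264540561482416 [-0.1381215   0.11699037 -2.95120409]
C [ 0.57713849 -0.18148266  0.0648582 ] final TCP z 0.23395819902652915
contact TCP z 0.24600794384979213
spin -0.002 then dp [-23.2  81.9  -0. ]  (psi 1.486->1.488)
```

Call:
arm_command([
  {"dp":[-12,41,0],"spin":0},
  {"dp":[-11,41,0],"spin":0},
  {"dp":[0,0,25],"spin":0},
  {"dp":[0,0,20],"spin":0},
  {"dp":[0,0,0],"spin":0},
])

```text
clock: 40.25
position: [0.5766, -0.1813, 0.2573]
ee_rot: [0.738, 0.675, 0.0, -0.003]
ft_force: [-0.2, 0.0, -2.9]
grip_width: 0.416
grasp_force: 22.1
```

Call:
arm_command([
  {"dp":[0,0,4],"spin":0},
  {"dp":[0,0,0],"spin":0},
  {"dp":[0,0,0],"spin":0},
])

```text
clock: 40.55
position: [0.5779, -0.1815, 0.2579]
ee_rot: [0.737, 0.676, 0.002, 0.0]
ft_force: [0.3, -0.5, -3.6]
grip_width: 0.414
grasp_force: 22.1
```

Run:
```python
from h import *
o=manip.get_obs(); print(o["position"],yaw(),o["grip_width"],o["ft_force"])
C=bar(-.078,0,.060); go(C[0],C[1],.234,1.488)
```

```text
[ 0.57793835 -0.18149642  0.2578717 ] 1.4833339224962245 0.41405868991892447 [ 0.26074875 -0.49485744 -3.56163294]
spin -0.005 then dp [-0.1 -0.8 23.9]  (psi 1.483->1.488)
```

Call:
arm_command([
  {"dp":[0,-1,5],"spin":-0.005},
  {"dp":[0,0,5],"spin":0},
  {"dp":[0,0,1],"spin":0},
  {"dp":[0,0,0],"spin":0},
])

```text
clock: 40.95
position: [0.5767, -0.1813, 0.2455]
ee_rot: [0.735, 0.678, 0.001, -0.001]
ft_force: [0.3, 0.2, -2.8]
grip_width: 0.413
grasp_force: 22.1
```

Call:
arm_command([
  {"dp":[0,0,2],"spin":0},
  {"dp":[0,0,2],"spin":0},
  {"dp":[0,0,0],"spin":0},
])

```text
clock: 41.25
position: [0.5771, -0.1821, 0.2428]
ee_rot: [0.736, 0.677, 0.001, 0.001]
ft_force: [-2.8, -3.5, 4.9]
grip_width: 0.417
grasp_force: 23.5
```

Call:
arm_command([
  {"dp":[0,0,2],"spin":0},
  {"dp":[0,0,2],"spin":0},
  {"dp":[0,0,0],"spin":0},
])

```text
clock: 41.55
position: [0.5771, -0.1833, 0.2391]
ee_rot: [0.736, 0.677, 0.001, 0.001]
ft_force: [-2.6, -6.3, 7.8]
grip_width: 0.414
grasp_force: 24.7
```

Call:
arm_command([
  {"dp":[0,0,2],"spin":0},
  {"dp":[0,0,1],"spin":0},
  {"dp":[0,0,0],"spin":0},
])

```text
clock: 41.85
position: [0.577, -0.1839, 0.2363]
ee_rot: [0.736, 0.677, 0.0, 0.002]
ft_force: [-4.2, -8.8, 9.5]
grip_width: 0.418
grasp_force: 25.6
```

Call:
arm_command([
  {"dp":[0,0,1],"spin":0},
  {"dp":[0,0,1],"spin":0},
  {"dp":[0,0,0],"spin":0},
])

```text
clock: 42.15
position: [0.577, -0.1842, 0.2344]
ee_rot: [0.736, 0.677, 0.0, 0.002]
ft_force: [-5.0, -10.2, 10.7]
grip_width: 0.42
grasp_force: 26.2
```

Call:
arm_command([
  {"dp":[0,0,1],"spin":0},
  {"dp":[0,0,0],"spin":0},
  {"dp":[0,0,0],"spin":0},
])

```text
clock: 42.45
position: [0.5771, -0.1841, 0.2335]
ee_rot: [0.736, 0.677, 0.001, 0.002]
ft_force: [-3.9, -10.2, 9.5]
grip_width: 0.419
grasp_force: 26.5
```

Call:
arm_command([
  {"dp":[0,0,0],"spin":0},
  {"dp":[0,0,0],"spin":0},
  {"dp":[0,0,0],"spin":0},
  {"dp":[0,0,0],"spin":0},
], grip=-0.3)

```text
clock: 42.85
position: [0.5769, -0.1809, 0.2318]
ee_rot: [0.735, 0.678, 0.002, -0.0]
ft_force: [0.3, -0.2, -0.1]
grip_width: 0.645
grasp_force: 0.0
```

Call:
arm_command([
  {"dp":[0,0,-15],"spin":0},
  {"dp":[0,0,-30],"spin":0},
  {"dp":[0,0,-40],"spin":0},
  {"dp":[-40,-20,0],"spin":0},
  {"dp":[-40,-30,0],"spin":0},
])

```text
clock: 43.35
position: [0.5212, -0.2564, 0.3192]
ee_rot: [0.734, 0.679, 0.003, 0.001]
ft_force: [0.5, -1.1, -0.7]
grip_width: 0.648
grasp_force: 0.0
```

Call:
arm_command([
  {"dp":[-40,-30,0],"spin":0.11},
  {"dp":[-40,-30,0],"spin":0.11},
  {"dp":[0,0,0],"spin":0},
], grip=-1)

```text
clock: 43.65
position: [0.4451, -0.3342, 0.3167]
ee_rot: [0.809, 0.587, -0.0, -0.0]
ft_force: [0.5, -0.4, 0.0]
grip_width: 1.001
grasp_force: 0.0
```

Run:
```python
from h import *
o=manip.get_obs(); print(o["position"],yaw(),o["ft_force"])
t=viewer.camera("top"); g=cv2.cvtColor(t,cv2.COLOR_BGR2GRAY); s=viewer.camera("side")
for l in(-.08,-.085): print("pred insert top-face corners",l,proj("top",[bar(l+i,j,.078) for i in(-.03,.03) for j in(-.018,.018)]).round(1).tolist())
for th in (150,180,200):
  for p,r in blobs("top",t,th,255,.08):
    if 260<p[0]<420 and 180<p[1]<260: print(th,p.round(1),r.round(3))
print(g[194:222:2,316:360:2])
print("pred stop",proj("top",[bar(-.119,0,.056),bar(.115,0,.042)]))
```

```text
[ 0.44513318 -0.33421701  0.31669295] 1.2551291718380004 [ 0.49263433 -0.39579735  0.02442927]
pred insert top-face corners -0.08 [[354.2, 199.3], [353.2, 210.4], [337.2, 195.1], [336.1, 206.5]]
pred insert top-face corners -0.085 [[355.6, 199.6], [354.6, 210.8], [338.7, 195.5], [337.6, 206.8]]
150 [389.  250.7] [ 0.431 -0.325 -0.281  0.059  0.01 ]
150 [342.8 203.1] [ 0.577 -0.183  1.443  0.076  0.047]
150 [284.2 200.1] [ 0.579 -0.006 -0.082  0.112  0.073]
180 [292.1 214.3] [ 0.537 -0.03  -0.434  0.033  0.019]
180 [342.4 203. ] [ 0.577 -0.184  1.428  0.072  0.044]
180 [281.7 199.9] [ 0.579 -0.003 -0.117  0.11   0.067]
200 [343.1 203. ] [ 0.577 -0.185  1.421  0.068  0.042]
200 [281.7 196.2] [ 0.592  0.001 -0.07   0.083  0.053]
[[113 108 106 105 105 105 105 105 105 106 117 128 116 109 106 106 106 106
  105 106 106 107]
 [130 124 120 115 108 111 109 106 111 142 212 247 239 211 184 143 121 111
  107 106 106 106]
 [135 134 133 130 128 129 127 122 167 205 244 255 255 254 254 250 244 219
  183 131 106 106]
 [135 135 135 133 133 132 132 136 188 158 237 254 249 254 255 255 255 254
  253 209 1
[... 307 characters left out ...]
3  72  89 121 177 170 159 184 223 244 249 253 254 255
  253 180 107 106]
 [ 61  61  61  60  60  60  61  62  73  84  97 105 125 139 153 172 196 235
  232 139 106 106]
 [ 71  71  71  70  65  62  63  61  60  64  84  76  77  86  94 100 102 107
  100 106 106 106]
 [101 100 100  99  93  88  87  84  72  72  72  69  71  71  66  71  70  65
   90 105 106 107]
 [105 105 104 105 105 105 105 104 101 100  93  88  89  88  89  88  78  73
   95 106 106 106]
 [105 105 105 105 105 105 105 105 105 106 105 104 105 105 105 105 102 102
  104 105 106 106]
 [104 105 105 105 106 106 105 106 105 106 105 106 105 105 105 106 106 106
  106 106 106 107]]
pred stop [[352.68578443 206.76184794]
 [282.09742043 191.75872913]]
```

Insert A lies flush on the deck with a gap of about 1 to 5 mm to the stop. I'll close that later by dragging the upper insert down the slope. Now fetching insert B.

Call:
arm_command([
  {"dp":[0,0,0],"spin":0.14},
  {"dp":[0,0,0],"spin":0.14},
  {"dp":[0,0,0],"spin":0.14},
  {"dp":[0,0,0],"spin":0.14},
  {"dp":[0,0,0],"spin":0.14},
])

```text
clock: 44.25
position: [0.4515, -0.3263, 0.317]
ee_rot: [0.96, 0.28, 0.002, -0.001]
ft_force: [-0.1, -1.3, -0.2]
grip_width: 1.003
grasp_force: 0.0
```

Call:
arm_command([
  {"dp":[0,0,0],"spin":0.14},
  {"dp":[0,0,0],"spin":0.14},
  {"dp":[0,0,0],"spin":0.14},
  {"dp":[0,0,0],"spin":0.14},
  {"dp":[0,0,0],"spin":0.14},
])

```text
clock: 44.75
position: [0.4515, -0.3263, 0.3169]
ee_rot: [0.998, -0.066, 0.001, -0.002]
ft_force: [0.1, -0.2, -0.0]
grip_width: 1.001
grasp_force: 0.0
```

Call:
arm_command([
  {"dp":[0,0,0],"spin":0.118},
  {"dp":[0,0,0],"spin":0},
  {"dp":[0,0,0],"spin":0},
])

```text
clock: 45.05
position: [0.451, -0.3269, 0.3166]
ee_rot: [0.993, -0.121, 0.001, -0.001]
ft_force: [0.6, 0.4, -0.7]
grip_width: 0.996
grasp_force: 0.0
```

Run:
```python
from h import *
o=manip.get_obs(); print(o["position"],yaw(),o["joint_pos"].round(2))
go(.435,-.346,.188,-.264)
s=viewer.camera("side")
for p,r in blobs("side",s,125,255,.036):
    if .38<r[0]<.5 and -.5<r[1]<-.2: print(p,r.round(3))
print([(round(d["score"],2),np.round(d["position"],3).tolist()) for d in finder.find_in("side","insert0_c")])
```

```text
[ 0.45101126 -0.326943    0.3166407 ] -0.24267197288308479 [ 1.11  0.32 -0.67  1.73  0.21  1.17 -1.43]
spin 0.021 then dp [-10.5  22.6 128.6]  (psi -0.243->-0.264)
[338.52205882 209.46231618] [ 0.435 -0.32   1.458  0.098  0.068]
[(0.61, [0.573, -0.162, 0.072])]
```

Call:
arm_command([
  {"dp":[-10,22,40],"spin":0.021},
  {"dp":[0,0,40],"spin":0},
  {"dp":[0,0,30],"spin":0},
  {"dp":[0,0,0],"spin":0},
  {"dp":[0,0,0],"spin":0},
])

```text
clock: 45.65
position: [0.4356, -0.3465, 0.2069]
ee_rot: [0.991, -0.134, 0.001, -0.002]
ft_force: [0.8, 0.3, 0.7]
grip_width: 1.0
grasp_force: 0.0
```

Run:
```python
from h import *
o=manip.get_obs(); print(o["position"],yaw(),o["ft_force"])
go(.435,-.346,.187,-.264)
```

```text
[ 0.43563036 -0.34652784  0.20685391] -0.26825049525984246 [0.81751577 0.31026003 0.74204947]
spin -0.004 then dp [-0.7 -0.3 19.9]  (psi -0.268->-0.264)
```

Call:
arm_command([
  {"dp":[0,0,12],"spin":0},
  {"dp":[0,0,8],"spin":0},
  {"dp":[0,0,0],"spin":0},
  {"dp":[0,0,0],"spin":0},
])

```text
clock: 46.05
position: [0.4353, -0.3466, 0.1864]
ee_rot: [0.991, -0.134, 0.001, -0.001]
ft_force: [0.3, -0.2, 0.2]
grip_width: 0.994
grasp_force: 0.0
```

Call:
arm_command([
  {"dp":[0,0,0],"spin":0},
  {"dp":[0,0,0],"spin":0},
  {"dp":[0,0,0],"spin":0},
  {"dp":[0,0,0],"spin":0},
  {"dp":[0,0,0],"spin":0},
], grip=1, newtons=20)

```text
clock: 46.55
position: [0.4353, -0.3468, 0.1864]
ee_rot: [0.991, -0.135, 0.001, -0.001]
ft_force: [-1.0, -0.5, 2.0]
grip_width: 0.414
grasp_force: 21.8
```

Call:
arm_command([
  {"dp":[0,0,-10],"spin":0},
  {"dp":[0,0,-30],"spin":0},
  {"dp":[0,0,-50],"spin":0},
  {"dp":[0,0,-40],"spin":0},
  {"dp":[0,0,0],"spin":0},
])

```text
clock: 47.05
position: [0.4365, -0.3473, 0.3223]
ee_rot: [0.991, -0.134, 0.004, 0.001]
ft_force: [0.2, -0.7, -2.4]
grip_width: 0.414
grasp_force: 21.2
```

Call:
arm_command([
  {"dp":[0,0,0],"spin":-0.14},
  {"dp":[0,0,0],"spin":-0.14},
  {"dp":[0,0,0],"spin":-0.14},
  {"dp":[0,0,0],"spin":-0.14},
  {"dp":[0,0,0],"spin":-0.14},
])

```text
clock: 47.55
position: [0.4346, -0.3467, 0.3155]
ee_rot: [0.976, 0.216, 0.001, -0.002]
ft_force: [-0.1, -0.1, -1.9]
grip_width: 0.419
grasp_force: 21.2
```

Call:
arm_command([
  {"dp":[0,0,0],"spin":-0.14},
  {"dp":[0,0,0],"spin":-0.14},
  {"dp":[0,0,0],"spin":-0.14},
  {"dp":[0,0,0],"spin":-0.14},
  {"dp":[0,0,0],"spin":-0.14},
])

```text
clock: 48.05
position: [0.4346, -0.3467, 0.3155]
ee_rot: [0.843, 0.538, 0.001, -0.001]
ft_force: [0.7, 0.2, -2.7]
grip_width: 0.418
grasp_force: 21.2
```

Call:
arm_command([
  {"dp":[0,0,0],"spin":-0.14},
  {"dp":[0,0,0],"spin":-0.14},
  {"dp":[0,0,0],"spin":-0.07},
  {"dp":[0,0,0],"spin":0},
])

```text
clock: 48.45
position: [0.4346, -0.3468, 0.3155]
ee_rot: [0.738, 0.675, 0.002, -0.001]
ft_force: [1.1, -0.1, -2.7]
grip_width: 0.415
grasp_force: 21.2
```

Run:
```python
from h import *
o=manip.get_obs(); print(o["position"],yaw(),o["grip_width"],o["ft_force"])
C=bar(-.014,0,.060); print("C",C,"final TCP z",C[2]-.018+.187)
a=(C[:2]-[.584,-.0988])@U+.03; l=(a+.011*np.sin(TH))/np.cos(TH); print("contact TCP z",.0713+l*np.sin(TH)+.011*np.cos(TH)+.187)
go(C[0],C[1],o["position"][2],1.488)
```

```text
[ 0.43459355 -0.34683978  0.31548545] 1.4811168970993138 0.4152845709130103 [ 1.10840755 -0.09413911 -2.70911868]
C [ 0.58194194 -0.12360009  0.0917382 ] final TCP z 0.26073819902652917
contact TCP z 0.27278794384979216
spin -0.007 then dp [234.7 128.4  -0. ]  (psi 1.481->1.488)
```

Call:
arm_command([
  {"dp":[42,23,0],"spin":-0.007},
  {"dp":[42,23,0],"spin":0},
  {"dp":[42,23,0],"spin":0},
  {"dp":[42,23,0],"spin":0},
  {"dp":[40,22,0],"spin":0},
])

```text
clock: 48.95
position: [0.5668, -0.1475, 0.3166]
ee_rot: [0.737, 0.676, 0.001, -0.0]
ft_force: [0.9, -1.3, -2.0]
grip_width: 0.416
grasp_force: 21.1
```

Call:
arm_command([
  {"dp":[27,14,0],"spin":0},
  {"dp":[0,0,20],"spin":0},
  {"dp":[0,0,10],"spin":0},
  {"dp":[0,0,0],"spin":0},
  {"dp":[0,0,0],"spin":0},
])

```text
clock: 49.45
position: [0.5822, -0.1246, 0.287]
ee_rot: [0.737, 0.676, 0.001, -0.0]
ft_force: [0.5, -0.2, -1.9]
grip_width: 0.417
grasp_force: 21.1
```

Run:
```python
from h import *
o=manip.get_obs(); print(o["position"],yaw(),o["grip_width"],o["ft_force"])
C=bar(-.014,0,.060); go(C[0],C[1],.2738,1.488)
```

```text
[ 0.58217811 -0.12464499  0.28700237] 1.4847636488166485 0.4167923600783272 [ 0.53082028 -0.1780836  -1.9265317 ]
spin -0.003 then dp [ 1.  -0.3 13.2]  (psi 1.485->1.488)
```

Call:
arm_command([
  {"dp":[1,0,8],"spin":-0.003},
  {"dp":[0,0,5],"spin":0},
  {"dp":[0,0,2],"spin":0},
  {"dp":[0,0,2],"spin":0},
  {"dp":[0,0,0],"spin":0},
])

```text
clock: 49.95
position: [0.5827, -0.123, 0.2706]
ee_rot: [0.735, 0.678, 0.001, 0.0]
ft_force: [-2.7, -2.2, 3.2]
grip_width: 0.418
grasp_force: 21.9
```

Call:
arm_command([
  {"dp":[0,0,2],"spin":0},
  {"dp":[0,0,2],"spin":0},
  {"dp":[0,0,0],"spin":0},
])

```text
clock: 50.25
position: [0.5827, -0.1242, 0.2669]
ee_rot: [0.736, 0.677, 0.001, 0.001]
ft_force: [-5.0, -7.5, 8.0]
grip_width: 0.417
grasp_force: 23.3
```

Call:
arm_command([
  {"dp":[0,0,2],"spin":0},
  {"dp":[0,0,2],"spin":0},
  {"dp":[0,0,0],"spin":0},
])

```text
clock: 50.55
position: [0.5827, -0.125, 0.263]
ee_rot: [0.736, 0.677, 0.0, 0.001]
ft_force: [-5.8, -8.7, 8.9]
grip_width: 0.418
grasp_force: 24.4
```

Call:
arm_command([
  {"dp":[0,0,1],"spin":0},
  {"dp":[0,0,1],"spin":0},
  {"dp":[0,0,0],"spin":0},
])

```text
clock: 50.85
position: [0.5827, -0.1252, 0.2611]
ee_rot: [0.736, 0.677, 0.0, 0.001]
ft_force: [-5.5, -10.9, 10.8]
grip_width: 0.416
grasp_force: 25.2
```

Call:
arm_command([
  {"dp":[0,0,0.5],"spin":0},
  {"dp":[-1.8,0,0.85],"spin":0},
  {"dp":[-1.8,0,0.85],"spin":0},
  {"dp":[0,0,0],"spin":0},
])

```text
clock: 51.25
position: [0.5825, -0.127, 0.2586]
ee_rot: [0.735, 0.678, 0.001, 0.0]
ft_force: [-2.4, -3.4, 6.9]
grip_width: 0.417
grasp_force: 25.1
```

Call:
arm_command([
  {"dp":[-1.8,0,0.85],"spin":0},
  {"dp":[-1.8,0,0.85],"spin":0},
  {"dp":[0,0,0],"spin":0},
])

```text
clock: 51.55
position: [0.5826, -0.1298, 0.2571]
ee_rot: [0.735, 0.678, 0.002, 0.0]
ft_force: [-1.0, -0.3, 4.5]
grip_width: 0.414
grasp_force: 25.0
```

Run:
```python
from h import *
o=manip.get_obs(); P=o["position"]; print(P,o["ft_force"],"a",(P[:2]-[.584,-.0988])@U,"touching-lower TCP a (lower at stop)",(bar(-.025,0,.060)[:2]-[.584,-.0988])@U)
```

```text
[ 0.58261787 -0.12980501  0.25710605] [-1.02436559 -0.28658755  4.53046227] a -0.031013106940994222 touching-lower TCP a (lower at stop) -0.03486810260907685
```

Call:
arm_command([
  {"dp":[-1.8,0,0.85],"spin":0},
  {"dp":[-1.8,0,0.85],"spin":0},
  {"dp":[0,0,0],"spin":0},
])

```text
clock: 51.85
position: [0.5826, -0.132, 0.256]
ee_rot: [0.735, 0.678, 0.003, 0.0]
ft_force: [-0.8, 4.2, 10.3]
grip_width: 0.414
grasp_force: 25.5
```

Call:
arm_command([
  {"dp":[-1.8,0,0.85],"spin":0},
  {"dp":[0,0,0],"spin":0},
])

```text
clock: 52.05
position: [0.5827, -0.1326, 0.2557]
ee_rot: [0.734, 0.679, 0.004, -0.0]
ft_force: [-2.0, 7.7, 13.6]
grip_width: 0.42
grasp_force: 26.1
```

Call:
arm_command([
  {"dp":[-1.8,0,0.85],"spin":0},
  {"dp":[0,0,0],"spin":0},
])

```text
clock: 52.25
position: [0.5829, -0.133, 0.2555]
ee_rot: [0.734, 0.679, 0.005, -0.0]
ft_force: [-4.2, 11.9, 18.3]
grip_width: 0.417
grasp_force: 26.7
```

Call:
arm_command([
  {"dp":[2.7,0,-1.2],"spin":0},
  {"dp":[0,0,0],"spin":0},
])

```text
clock: 52.45
position: [0.5827, -0.1324, 0.2556]
ee_rot: [0.735, 0.679, 0.003, 0.0]
ft_force: [0.6, 4.8, 9.1]
grip_width: 0.416
grasp_force: 25.5
```

Call:
arm_command([
  {"dp":[0,0,0],"spin":0},
  {"dp":[0,0,0],"spin":0},
  {"dp":[0,0,0],"spin":0},
  {"dp":[0,0,0],"spin":0},
], grip=-0.3)

```text
clock: 52.85
position: [0.5816, -0.1344, 0.2537]
ee_rot: [0.735, 0.678, 0.001, -0.0]
ft_force: [-0.1, 0.7, -0.1]
grip_width: 0.65
grasp_force: 0.0
```

Call:
arm_command([
  {"dp":[0,0,-15],"spin":0},
  {"dp":[0,0,-30],"spin":0},
  {"dp":[0,0,-40],"spin":0},
  {"dp":[-40,-10,0],"spin":0},
  {"dp":[-40,-10,0],"spin":0},
])

```text
clock: 53.35
position: [0.5555, -0.2121, 0.3414]
ee_rot: [0.734, 0.679, 0.002, 0.001]
ft_force: [0.6, -0.5, -0.6]
grip_width: 0.648
grasp_force: 0.0
```

Call:
arm_command([
  {"dp":[-40,-20,0],"spin":0},
  {"dp":[-40,-20,0],"spin":0},
  {"dp":[-40,-20,0],"spin":0},
  {"dp":[-40,-20,0],"spin":0},
  {"dp":[0,0,0],"spin":0},
])

```text
clock: 53.85
position: [0.4584, -0.3722, 0.3385]
ee_rot: [0.738, 0.674, 0.0, 0.0]
ft_force: [-0.2, 0.4, 0.2]
grip_width: 0.65
grasp_force: 0.0
```

Run:
```python
from h import *
o=manip.get_obs(); print(o["position"],o["ft_force"])
t=viewer.camera("top"); s=viewer.camera("side"); g=cv2.cvtColor(t,cv2.COLOR_BGR2GRAY)
print("pred stack top corners",proj("top",[bar(i,j,.078) for i in(-.115,.005) for j in(-.018,.018)]).round(1).tolist())
print("pred axis bores top", proj("top",[bar(l,0,.078) for l in(-.085-.017,-.085+.017,-.025-.017,-.025+.017)]).round(1).tolist(), "open end",proj("top",[bar(.115,0,.042),bar(.05,.016,.042),bar(.05,-.016,.042)]).round(1).tolist())
for th in(170,200):
  for p,r in blobs("top",t,th,255,.08):
    if 260<p[0]<420 and 180<p[1]<260: print(th,p.round(1),r.round(3))
np.set_printoptions(linewidth=250)
print(g[184:216,312:360])
print(g[186:206,302])
```

```text
[ 0.45840262 -0.37222659  0.33846589] [-0.20525305  0.3826996   0.23343949]
pred stack top corners [[355.6, 199.6], [354.6, 210.8], [321.1, 191.3], [319.9, 202.8]]
pred axis bores top [[351.5, 204.3], [341.9, 202.0], [334.4, 200.3], [324.4, 197.9]] open end [[282.1, 191.8], [301.4, 201.4], [302.6, 191.3]]
170 [333.3 200.4] [ 0.584 -0.157  1.392  0.128  0.048]
170 [283.5 202.3] [ 0.579 -0.006 -0.085  0.111  0.072]
200 [334.3 200.5] [ 0.584 -0.159  1.378  0.123  0.044]
200 [281.7 196.2] [ 0.592  0.001 -0.072  0.083  0.053]
[[106 105 105 ... 106 105 106]
 [105 105 105 ... 106 105 105]
 [104 105 105 ... 106 106 106]
 ...
 [ 99  93  90 ... 106 106 106]
 [104 102 102 ... 106 106 106]
 [105 105 105 ... 105 105 106]]
[106 105 104 105 106 112 123 131 134 136 136 136 135 134 132 123  96  66  56  59]
```

Run:
```python
from h import *
t=viewer.camera("top"); k=8
g=cv2.cvtColor(t,cv2.COLOR_BGR2GRAY)[185:218,305:365].astype(np.uint8)
G=cv2.resize(g,None,fx=k,fy=k,interpolation=cv2.INTER_CUBIC)
bh=cv2.morphologyEx(G,cv2.MORPH_BLACKHAT,cv2.getStructuringElement(cv2.MORPH_ELLIPSE,(35,35)))
n,l,st,c=cv2.connectedComponentsWithStats((bh>12).astype(np.uint8))
V=np.array([-U[1],U[0]]); p,f=cam("top"); Cc=-p["R"].T@p["t"]
for i in range(1,n):
    uv=(c[i]+.5)/k-.5+[305,185]
    # intersect ray with plane h=.078 of bar
    r=unproj("top",uv,0)[0]-Cc; nrm=np.r_[-np.sin(TH)*U,np.cos(TH)]; P0=bar(0,0,.078); X=Cc+r*((P0-Cc)@nrm/(r@nrm))
    ux=np.r_[np.cos(TH)*U,np.sin(TH)]
    if st[i,4]>25: print(uv.round(1),st[i,4],bh[l==i].max(),"deck x %.1f y %.1f"%(1e3*((X-P0)@ux+.115),1e3*(X-P0)[:2]@V))
print("rows 190..214 step1, cols 314..358 step 2"); 
for r in range(188,214): print(r,*cv2.cvtColor(t,cv2.COLOR_BGR2GRAY)[r,314:360:2])
```

```text
[316.  197.4] 589 47 deck x 134.4 y 4.3
[322.6 197. ] 312 42 deck x 113.1 y -1.7
[333.2 199.5] 347 47 deck x 77.1 y -1.4
[340.2 201.5] 340 46 deck x 52.8 y -0.3
[350.4 204. ] 329 45 deck x 17.0 y -0.0
[346.4 214.3] 1445 25 deck x 27.4 y 35.0
[338.5 214. ] 111 14 deck x 54.5 y 39.4
rows 190..214 step1, cols 314..358 step 2
188 106 105 106 106 106 106 106 106 105 106 106 106 106 106 106 106 106 106 106 106 105 106 105
189 106 106 108 118 116 108 106 106 106 106 106 106 105 106 106 106 106 106 106 106 106 106 106
190 105 108 127 176 169 132 117 110 107 106 106 106 106 106 106 106 106 106 107 106 106 106 106
191 107 126 171 238 236 202 173 139 117 110 106 106 106 106 106 106 105 105 105 106 106 106 106
192 117 164 215 252 253 248 238 210 172 138 117 109 107 107 106 106 106 107 105 106 106 106 105
193 135 196 230 253 255 254 253 249 238 207 172 135 110 106 106 106 106 106 107 105 106 106 106
194 152 200 230 254 255 255 255 254 253 249 237 199 137 118 109 107 106 106 106 106 106 106 105
195 159 182 226 254 252 254 255 255 255 254 253 244 204 175 139 120 111 107 106 106 106 106 107
196 159 
[... 928 characters left out ...]
54 235 250 207 109 106
206 69 75 78 90 105 120 134 142 153 191 228 247 254 254 255 255 255 255 252 252 202 108 106
207 61 62 64 69 74 87 103 112 113 153 185 219 243 249 253 254 255 255 254 253 192 108 106
208 62 62 62 62 58 61 75 88 95 136 155 153 182 217 240 248 253 254 254 253 178 108 105
209 62 63 63 62 59 58 62 68 73 103 118 113 128 159 187 210 237 245 252 251 162 107 106
210 63 63 62 63 62 61 62 62 62 70 85 97 107 125 138 152 170 193 234 231 138 106 106
211 64 64 63 63 63 63 63 63 61 61 68 86 88 99 109 121 118 129 166 161 115 106 106
212 73 70 65 64 65 64 64 64 62 62 66 83 77 81 87 95 100 101 106 102 105 106 106
213 90 85 74 73 72 72 68 64 64 64 67 79 73 77 77 75 85 84 76 89 105 106 106
```

The bores put the lower insert's centre about 33 to 35 mm up the deck and the upper one 60.2 mm further. Both are within 2 mm of the midline. The drag ended hard against the stop, and the pile hasn't moved. Handing in.

```bash
python3 -c "
from workcell import manip
print(manip.hand_in())"
```

```text
the job is handed in; nothing more can be done
None
```

The job is handed in, with no verdict returned: four plates are stacked to the 84 mm mark, the sine bar rests on the pile and the granite, and both inserts lie end to end on the deck. The lower insert's contact with the end stop is judged from the hard resistance during the drag, because the camera couldn't see that gap.

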